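# Fold out the panel hook and hang up the push block

### The arm

A 6-joint arm with a two-finger parallel gripper is mounted at the origin on the work surface. World frame = base frame: x ahead of the robot, y to its left, z up, the work surface at z = 0. Lengths are in m, angles in rad, forces in N, time in s.
With the tool pointing down it reaches from about 0.35 to 0.725 m from the base axis. Payload 4.3 kg.
Tool frame: the origin (TCP) lies on the centre line of the jaws, within the pads' length; the fingertips stand 8 mm ahead of it and the grasp point (between the pads) lies 11 mm behind it; y points along the fingers, z is the direction in which the jaws open and shut, and the axes are right-handed (so a half turn about y gives the same grasp; the last joint's range is limited). The gripper opens to 85 mm and grips with 20 to 120 N. Pads are 22 mm wide; open, the fingers measure 114 mm over their backs; the gripper's body (76 mm by 85 mm) begins 54 mm behind the grasp point. The pads swing forward as they close: fully open they stand 13 mm farther back than shut.
Start: joints at [1.162, 0.377, 0.081, 1.274, 0, 1.46], TCP at [0.169, 0.55, 0.239] pointing down, gripper open.
Joint ranges: [-2.72, 2.72], [-0.84, 1.66], [-1.02, 1.22], [-1.77, 2.12], [-1.37, 1.28], [-3.14, 3.14]. Speed limits (rad/s): [2.57, 2.57, 3.14, 3.14, 3.14, 3.14].

### API

Orientations are given as a 3x3 rotation matrix whose columns are the frame's x, y, z axes.
In Python, from workcell import * gives the robot as it stands.
- The arm moves only by the tool carry_out, never from a script. Its argument "plan" is one flat list of numbers, 6 for each row, row after row: the shift along the tool's x, y, z in cm, then the turn, a rotation vector about the tool's x, y, z in rad. A call has 1 to 20 rows; each row is the pose to reach, as a shift and turn from the pose measured when the call began, along the tool's axes at that moment; what a row does not reach only later rows make up. A row lasts 1/10 s, in which the tool goes at most 50 mm and 8.59 degrees, less where a joint would pass 70% of its speed; a pose out of reach is approached as far as the arm can. A call with a gripper value outside its range is refused whole. "hand" is the finger opening in cm, from 0 to 8.54, set as the call begins (left out, the last holds). The fingers move at their own pace and stop on an object; the grip force is fixed at half the most. Time passes only in rows, so rows that repeat a pose let the fingers close. It gives the time, the measured TCP pose, the force and the opening at its end, in the units of the state.
- state(): the state, without advancing time (a new reading comes with each control period).
- snapshot(name): name is "scene" or "top" or "wrist"; returns a dict with "pixels" (420x560x3 uint8, red, green, blue), "camera_matrix" (3x3 intrinsics, pixels), "position" and "attitude" of the camera in the world. Camera axes: x right, y down, z forward; pixel columns grow to the right and rows downward; lengths in m; the calibration is good to about 2 mm. A picture is of the moment at which its call begins. There is no depth.
- finish_job(): hands the job in, once; it reports no verdict.
The state is a dict: "clock": time; "qpos": joint angles; "joint_velocities": joint speeds; "tau": joint torques, N m; "tool_pos": TCP position; "tool_rot": TCP orientation; "wrist_force": force on the tool from outside, world axes, zero at the start; "ft_torque": the same for the moment, N m; "finger_gap": finger opening in m.
Only numpy, scipy, OpenCV 4.12 (cv2) and the standard library are available. Lean on these libraries where they do the work, as an engineer would, in place of code of your own. Each camera call takes 0.05 s, during which the arm holds its last target.

### The job

Fold the flat steel hook on the green panel all the way out, and only then take the wooden push block off its sloping cradle and hang it on the hook by the middle of its handle, so that it hangs still and about level from the hook alone. Leave the hook fully out, and do not shift the bundle of slats, the tin or the offcut.

Things in the scene. Friction and masses are not known exactly. Their poses are not given: they have to be found in the camera images.
- panel: Fixed upright green steel panel on the table, 200 wide (x), 14 thick, 312 high. Origin on the table at the middle of its front face; z up. The face looks along its -y (roughly the robot's left). A cap (heights 300 to 312) juts 22 over the face along the top, so the hook is reached at a slant from in front. A foot plate 8 high reaches 110 behind the face (+y).
- hook (a joint): Folding hook's angle, rad: 0 = folded straight up along the panel, 1.571 = fully out, level, on its stop. It turns about a level axis along the panel's x: the free end swings outward (panel -y) and down. Starts at 0 to 0.25. Stiff hinge (0.15 N m, about 1.7 N at 90 mm): it stays where left; the stop carries the load when fully out.
- hook_hinge (a point): Point on the hook's hinge axis, mid-width of the panel, 130 above the table, 30 in front of the panel's face. Its frame turns with the hook: x along the hinge axis (= panel x), z along the arm to its free end. The hook is a steel bar 16 wide (x), 12 thick (y, centred on the axis), reaching 125 from the hinge along z.
- hook_seat (a point): Point on the hook's +y face (the upper face when fully out), mid-width, 70 from the hinge along the arm. Same axes as hook_hinge: when fully out, y is up and z points away from the panel. The good place for the handle to rest.
- hook_end (a point): Middle of the hook's free end, 125 from the hinge along the arm. Axes as hook_hinge. The last 12 of the arm (113 to 125 from the hinge) carries a lip, as wide as the bar, standing 16 off the bar's +y side: towards the panel when folded, upward when fully out.
- cradle: Fixed plywood cradle, 110 (x) by 200 (y), highest edge 73. Origin on the table under its middle, z up. Its top slopes at 30 degrees, low edge towards its -x (roughly to the robot), with a stop strip that rises 13 along the low edge. The slope's middle lies 50 above the table over the origin.
- push_block: Wooden push block, 0.25 to 0.49 kg, alike both ways round. Base 70 (x) by 180 (y) by 20. On it a D handle along y: two posts 20 (x) by 16 (y) at y = -63 and 63, and a bar 20 thick (x), 142 long, 86 to 108 above the underside; opening under it 66 high, 110 long. Origin mid-underside, z up. Starts on the cradle's slope, its z leaning 30 deg to the cradle's -x, y along the cradle's y.
- handle_mid (a point): Centre of the push block's handle bar, 97 above the underside. Axes of push_block.
- slats: Bystander: strapped bundle of parquet slats, 200 by 115 by 51 high. Origin at the middle of its underside.
- tin: Bystander: closed metal tin, 80 in diameter, 70 high. Origin at the middle of its underside.
- offcut: Bystander: wooden block 100 by 70 by 45 high. Origin at the middle of its underside.
There are look-alikes about, which are no part of the job. Leave any orange or yellow look-alike of the push_block alone.

How it is judged:
By the outcome, as a careful person would: the job done as asked, in the order asked, and still so for the second after the job is handed in, with the robot touching nothing.
It also fails if it takes over 69 s, if anything falls off the work surface, if the arm or the gripper's body presses on something with over 40 N, if the wrist force passes 120 N, or if a joint passes its speed limit or range.

## Working session

There is one attempt and no reset: what is moved stays moved. The work goes in short steps, Python scripts to look and compute and a tool call to move; the robot and the scene stay as the last step left them, time stands still between calls to the robot, and variables do not carry over. Pictures are saved under pics/ and viewed, and the job is handed in when it is done.

Besides the shell and the picture viewer there is one more tool, called as a command line: name --argument value ..., lists and objects as JSON in quotes. carry_out: Moves the arm, as the interface text tells. Its arguments: {"type":"object","properties":{"plan":{"type":"array","items":{"type":"number"}},"hand":{"type":"number"}},"required":["plan"]}

```bash
ls; mkdir -p pics; python3 - <<'E'
from workcell import *
import cv2
s=state()
for k,v in s.items(): print(k,v)
for n in ["scene","top","wrist"]:
    d=snapshot(n)
    cv2.imwrite(f"pics/{n}0.png",cv2.cvtColor(d["pixels"],cv2.COLOR_RGB2BGR))
    print(n,d["camera_matrix"],d["position"],d["attitude"])
E
```

```text
pics
clock 0.0
qpos [1.16166626e+00 3.78067830e-01 7.96316741e-02 1.27437806e+00
 1.03587274e-06 1.46050140e+00]
joint_velocities [-0.00069647 -0.00046373  0.00033069  0.0018956  -0.00147957  0.00067044]
tau [ 1.37908651e-04 -4.63599944e+01  2.69879097e+01  2.06078676e-02
  7.62649097e-05  8.58970026e-06]
tool_pos [0.16902386 0.54893902 0.23836036]
tool_rot [[ 9.55679990e-01 -8.03688960e-04  2.94406369e-01]
 [-2.94407381e-01 -1.85093371e-03  9.55678224e-01]
 [-2.23141365e-04 -9.99997964e-01 -2.00551227e-03]]
wrist_force [-0.48938739 -0.85850236 -0.96751178]
ft_torque [ 0.00712262 -0.01567057  0.03768365]
finger_gap 0.08559311011987303
scene [[392.58131806   0.         282.31107182]
 [  0.         392.58131806 209.99568107]
 [  0.           0.           1.        ]] [ 1.0981335  -0.27016948  1.06195594] [[ 0.52872136  0.67499159 -0.51462616]
 [ 0.84871679 -0.42867307  0.30970827]
 [-0.0115559  -0.60052124 -0.7995253 ]]
top [[417.64886054   0.         280.97780846]
 [  0.         417.64886054 200.87366063]
 [  0.           0.           1.        ]] [0.46217794 0.07746186 1.14565196] [[ 0.02685451 -0.99742262  0.06653537]
 [-0.99910316 -0.02896033 -0.03088976]
 [ 0.03273703 -0.06564617 -0.9973058 ]]
wrist [[361.10318055   0.         278.48039954]
 [  0.         361.10318055 206.69374983]
 [  0.           0.           1.        ]] [0.10522972 0.5694146  0.37266408] [[ 0.29362994  0.9216172   0.25377785]
 [ 0.9559178  -0.2826436  -0.0795849 ]
 [-0.00161813  0.26595927 -0.96398291]]
```

View pics/scene0.png

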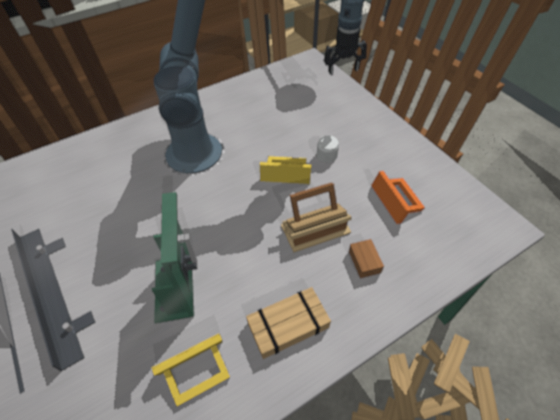

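View pics/top0.png

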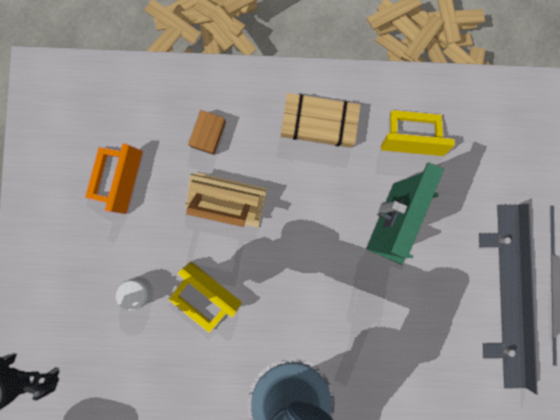

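View pics/wrist0.png

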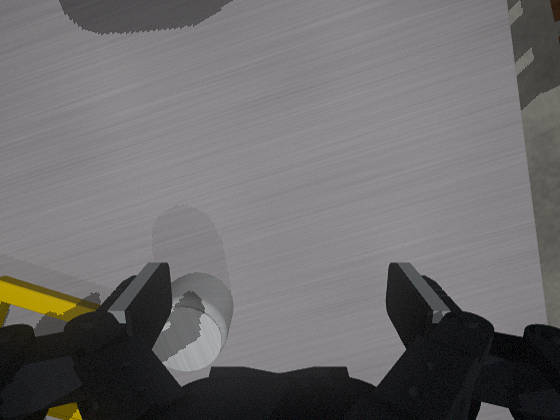

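```bash
cat > h.py <<'E'
import numpy as np, cv2
def load(n):
    d=np.load(f"pics/{n}.npz"); return d
def snap(n,tag):
    from workcell import snapshot
    d=snapshot(n)
    np.savez(f"pics/{n}{tag}.npz",pixels=d["pixels"],K=d["camera_matrix"],p=d["position"],R=d["attitude"])
    return load(n+tag)
def ray(d,u,v):
    r=np.asarray(d["R"])@np.linalg.inv(d["K"])@np.array([u,v,1.]); return np.asarray(d["p"]),r/np.linalg.norm(r)
def onplane(d,u,v,z):
    p,r=ray(d,u,v); return p+r*(z-p[2])/r[2]
def onpl(d,u,v,q,n):
    p,r=ray(d,u,v); return p+r*(np.dot(np.array(q)-p,n)/np.dot(r,n))
def tri(d1,a,d2,b):
    p,r=ray(d1,*a);q,s=ray(d2,*b)
    A=np.stack([r,-s],1); t=np.linalg.lstsq(A,q-p,rcond=None)[0]
    x=p+t[0]*r;y=q+t[1]*s
    return (x+y)/2,np.linalg.norm(x-y)
def proj(d,X):
    c=np.asarray(d["R"]).T@(np.array(X)-d["p"]); k=d["K"]@c; return k[:2]/k[2]
def crop(d,u0,v0,u1,v1,s,name):
    im=cv2.cvtColor(d["pixels"],cv2.COLOR_RGB2BGR)[v0:v1,u0:u1]
    im=cv2.resize(im,None,fx=s,fy=s,interpolation=cv2.INTER_CUBIC)
    for u in range((u0//10+1)*10,u1,10):
        cv2.putText(im,str(u),(int((u-u0)*s)-8,8),0,.3,(255,255,255),1) if u%20==0 else None
        cv2.line(im,(int((u-u0+.5)*s),10),(int((u-u0+.5)*s),14),(255,255,255),1)
    for v in range((v0//10+1)*10,v1,10):
        cv2.putText(im,str(v),(0,int((v-v0)*s)+4),0,.3,(255,255,255),1)
    cv2.imwrite(f"pics/{name}.png",im)
E
python3 - <<'E'
from h import *
a=snap("scene","1");b=snap("top","1")
crop(a,130,180,230,330,4,"c1");crop(b,350,150,460,280,5,"c2")
crop(a,250,170,370,280,5,"c3");crop(b,170,160,290,240,6,"c4")
E
```

```text
(no output)
```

View pics/c1.png

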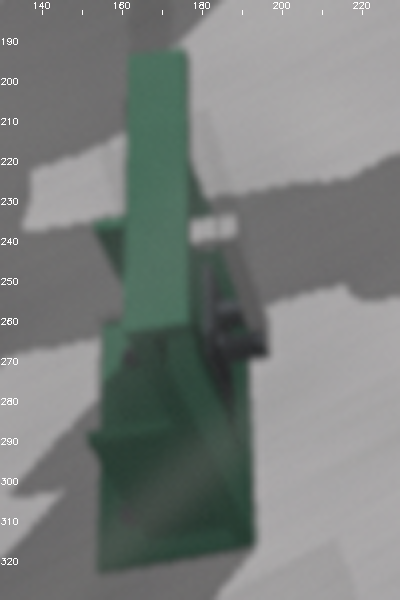

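View pics/c2.png

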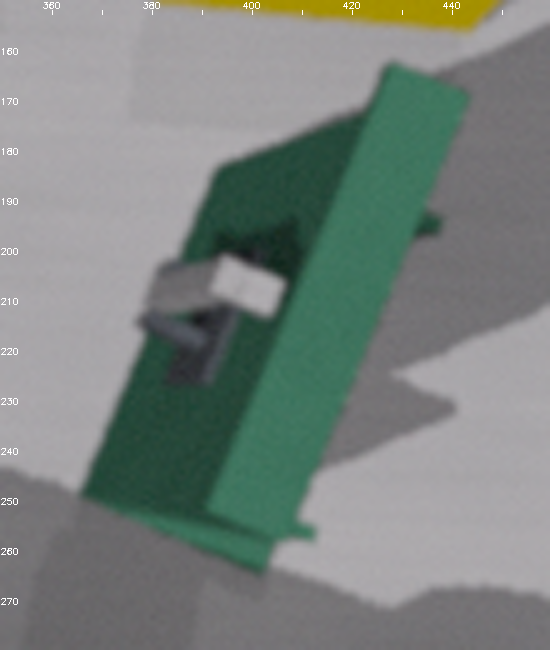

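View pics/c3.png

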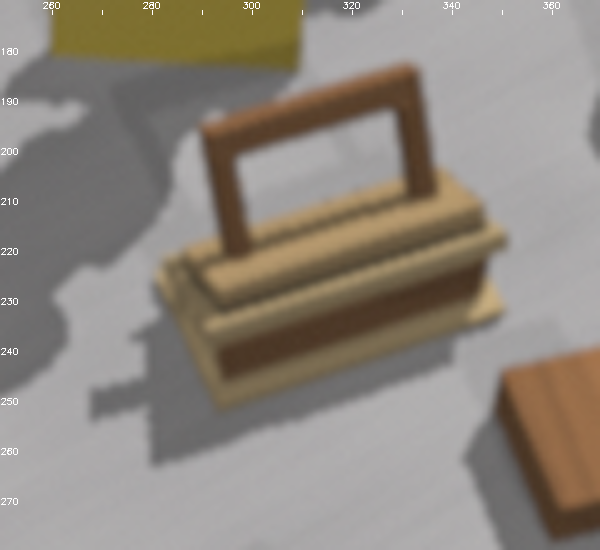

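View pics/c4.png

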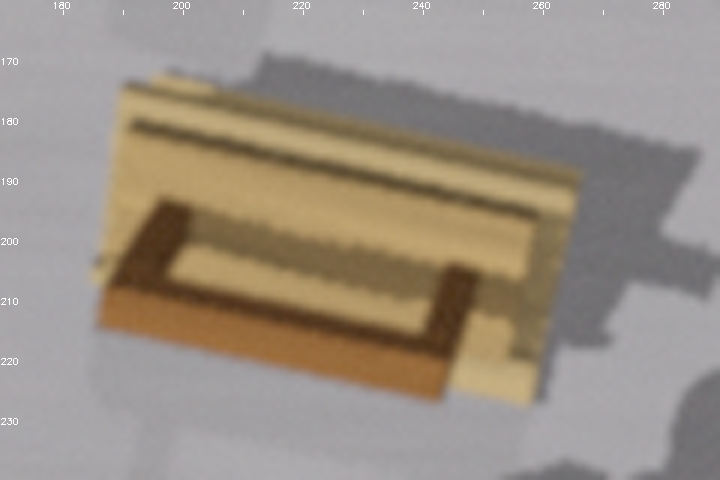

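```bash
python3 - <<'E'
from h import *
a=load("scene1");b=load("top1")
np.set_printoptions(precision=4,suppress=True)
for n,u,v in [("A",428,162.5),("B",443.5,169),("D",391,252)]:print(n,onplane(b,u,v,.312))
for n,u,v in [("A",177.5,261.5),("B",161,263.5),("C",161.5,192),("D",176.5,192)]:print("s",n,onplane(a,u,v,.312))
print(tri(a,(177.5,261.5),b,(428,162.5)))
print(tri(a,(176.5,192),b,(391,252)))
# base front corners top
for u,v in[(366.5,249.5),(394,183)]:print("foot",onplane(b,u,v,0))
print("scene foot",onplane(a,194,316,0))
# hook top: end corners in top image and scene
print("hooktop", [tri(a,(184,240),b,(400,206))])
print("handle ends R", tri(a,(291,195),b,(244.5,219.5)), "L",tri(a,(331,182.5),b,(186,213.5)))
E
```

```text
A [ 0.6048 -0.2458  0.312 ]
B [ 0.5925 -0.2778  0.312 ]
D [ 0.4216 -0.1715  0.312 ]
s A [ 0.6121 -0.2471  0.312 ]
s B [ 0.5975 -0.2795  0.312 ]
s C [ 0.4069 -0.2036  0.312 ]
s D [ 0.427 -0.172  0.312]
(array([ 0.6065, -0.2478,  0.3044]), np.float64(0.0020645585211483664))
(array([ 0.4218, -0.1721,  0.3069]), np.float64(0.001855722171967965))
foot [ 0.4116 -0.1967  0.    ]
foot [ 0.5976 -0.2713  0.    ]
scene foot [ 0.5984 -0.2668  0.    ]
hooktop [(array([ 0.5193, -0.209 ,  0.2444]), np.float64(0.0032248597199381166))]
handle ends R (array([0.4817, 0.1319, 0.1562]), np.float64(0.00015123177169157882)) L (array([0.4924, 0.2733, 0.1356]), np.float64(0.0005854220698597536))
```

```bash
cat >> h.py <<'E'
PO=np.array([.505,-.2325,0]);PX=np.array([-.928,.372,0]);PY=np.array([-.372,-.928,0]);PZ=np.array([0,0,1.])
HINGE=PO-.03*PY+np.array([0,0,.13])
def pan(X): X=np.array(X)-PO; return np.array([X@PX,X@PY,X@PZ])
E
python3 - <<'E'
from h import *
a=load("scene1");b=load("top1")
np.set_printoptions(precision=4,suppress=True)
for z in(.25,.255):
  for u,v in[(395,200.5),(407,206.5),(403.5,213.5),(391.5,208)]:print(z,pan(onplane(b,u,v,z)))
  for u,v in[(178,236),(189,233.5),(188.5,238.5),(178,240.5)]:print("s",z,pan(onplane(a,u,v,z)))
for th in(0,.1,.2):
  for l in(0,.07,.125):
    for y in (-.006,.006):
      X=HINGE+l*(np.cos(th)*PZ-np.sin(th)*PY)+y*(np.cos(th)*PY+np.sin(th)*PZ)
      print(th,l,y,[proj(d,X).round(1) for d in(a,b)])
E
```

```text
0.25 [-0.0102 -0.0416  0.25  ]
0.25 [-0.0086 -0.0125  0.25  ]
0.25 [ 0.0085 -0.0138  0.25  ]
0.25 [ 0.0079 -0.0424  0.25  ]
s 0.25 [ 0.0057 -0.0155  0.25  ]
s 0.25 [ 0.0082 -0.0426  0.25  ]
s 0.25 [-0.0064 -0.0409  0.25  ]
s 0.25 [-0.0076 -0.0153  0.25  ]
0.255 [-0.0093 -0.0429  0.255 ]
0.255 [-0.0077 -0.014   0.255 ]
0.255 [ 0.0093 -0.0152  0.255 ]
0.255 [ 0.0087 -0.0437  0.255 ]
s 0.255 [ 0.0022 -0.0165  0.255 ]
s 0.255 [ 0.0047 -0.0435  0.255 ]
s 0.255 [-0.0099 -0.0418  0.255 ]
s 0.255 [-0.011  -0.0163  0.255 ]
0 0 -0.006 [array([195.6, 260.8]), array([380.6, 208.5])]
0 0 0.006 [array([191.1, 261.5]), array([385.1, 210.4])]
0 0.07 -0.006 [array([190.4, 247.3]), array([388.9, 207. ])]
0 0.07 0.006 [array([185.7, 248. ]), array([393.7, 209.1])]
0 0.125 -0.006 [array([186. , 235.5]), array([396.3, 205.7])]
0 0.125 0.006 [array([181.1, 236.3]), array([401.4, 207.9])]
0.1 0 -0.006 [array([195.6, 260.9]), array([380.6, 208.5])]
0.1 0 0.006 [array([191.1, 261.4]), array([385.1, 210.4])]
0.1 0.07 -0.006 [array([193.2, 247. ]), array([386. , 205.8])]
0.1 0.07 0.006 [array([188.5, 247.5]), array([390.9, 207.9])]
0.1 0.125 -0.006 [array([191.2, 235. ]), array([390.8, 203.4])]
0.1 0.125 0.006 [array([186.2, 235.5]), array([396.1, 205.6])]
0.2 0 -0.006 [array([195.6, 261. ]), array([380.5, 208.5])]
0.2 0 0.006 [array([191.1, 261.3]), array([385.2, 210.4])]
0.2 0.07 -0.006 [array([196., 247.]), array([383.1, 204.7])]
0.2 0.07 0.006 [array([191.3, 247.2]), array([388.1, 206.7])]
0.2 0.125 -0.006 [array([196.4, 234.8]), array([385.3, 201.3])]
0.2 0.125 0.006 [array([191.4, 235. ]), array([390.6, 203.3])]
```

```bash
python3 - <<'E'
from h import *
a=load("scene1");b=load("top1")
crop(a,282,172,346,222,12,"c5");crop(b,180,196,256,234,10,"c6")
E
```

```text
(no output)
```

View pics/c5.png

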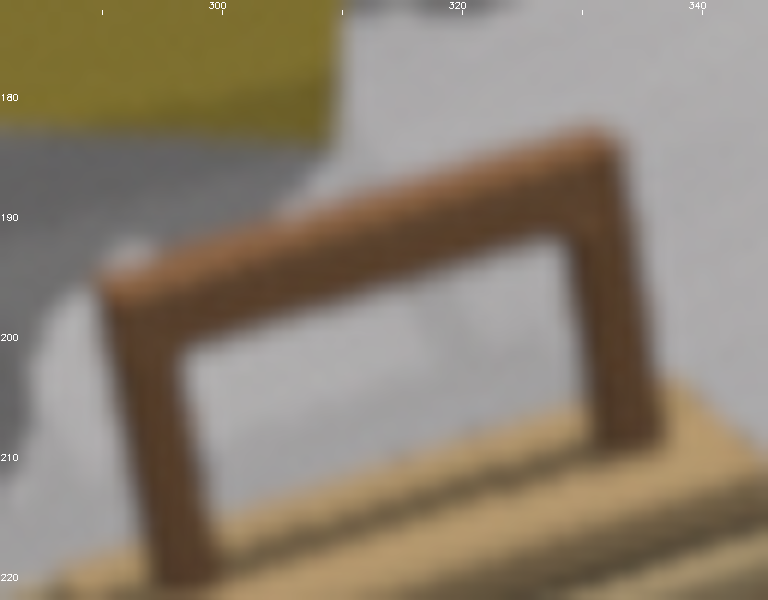

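View pics/c6.png

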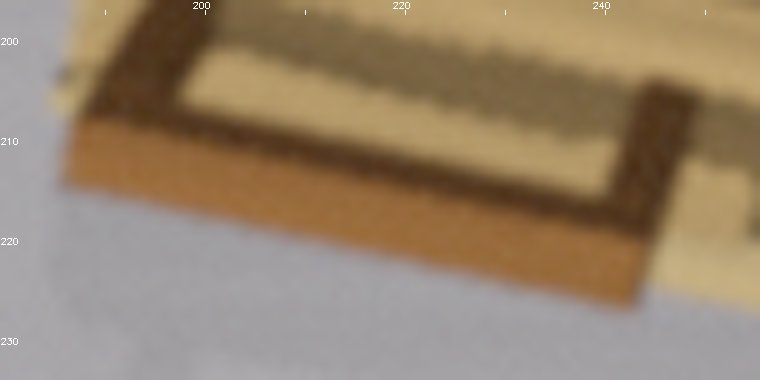

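```bash
python3 - <<'E'
from h import *
np.set_printoptions(precision=4,suppress=True)
a=load("scene1");b=load("top1")
R=tri(a,(291.5,197),b,(245.5,219.8));L=tri(a,(333,184.7),b,(188,207.5));print(R,L)
e=L[0]-R[0];print(np.linalg.norm(e),np.degrees(np.arctan2(e[1],e[0])))
z=(R[0][2]+L[0][2])/2
for z in(z-.0,z-.01):
  print([onplane(b,*p,z-q) for p,q in[((245.5,219.8),0),((188,207.5),0),((186,214.2),.01),((243.5,226.6),.01)]])
# posts top-of-base at scene
E
```

```text
(array([0.482 , 0.1314, 0.1472]), np.float64(0.003563017389330527)) (array([0.507 , 0.2685, 0.1423]), np.float64(0.0009327912667286439))
0.13940862615200075 79.65424285776642
[array([0.4812, 0.13  , 0.1448]), array([0.5067, 0.2676, 0.1448]), array([0.4909, 0.2736, 0.1348]), array([0.4649, 0.1348, 0.1348])]
[array([0.4814, 0.1305, 0.1348]), array([0.5071, 0.2695, 0.1348]), array([0.4912, 0.2756, 0.1248]), array([0.4649, 0.1354, 0.1248])]
```

```bash
cat >> h.py <<'E'
from scipy.spatial.transform import Rotation as Ro
def mkR(ty,tz):
    ty=np.array(ty,float);ty/=np.linalg.norm(ty);tz=np.array(tz,float);tz-=ty*(tz@ty);tz/=np.linalg.norm(tz)
    return np.stack([np.cross(ty,tz),ty,tz],1)
def rel(P,R,s=None):
    if s is None:
        from workcell import state
        s=state()
    p=np.array(s["tool_pos"]);Q=np.array(s["tool_rot"])
    d=Q.T@(np.array(P)-p)*100; w=Ro.from_matrix(Q.T@np.array(R)).as_rotvec()
    print("rel cm/rad",np.round(d,2),np.round(w,3),"ang",round(np.degrees(np.linalg.norm(w)),1))
def st():
    from workcell import state
    s=state();print("t",round(s["clock"],2),"p",np.round(s["tool_pos"],4),"q",np.round(s["qpos"],3),"F",np.round(s["wrist_force"],1),"gap",round(s["finger_gap"],4));print(np.round(s["tool_rot"],3).tolist());return s
def hookR(al): 
    al=np.radians(al); return mkR(np.cos(al)*PY-np.sin(al)*PZ,-PX)
def hookpt(th,l): return HINGE+l*(np.cos(th)*PZ-np.sin(th)*PY)
E
python3 - <<'E'
from h import *
s=st()
R=mkR([0,0,-1],-PX)
rel([.52,.12,.33],R)
R=hookR(45); g=hookpt(.055,.092); print(g)
rel(g+R[:,1]*(.011-.1),R)
E
```

```text
t 0.25 p [0.1691 0.5493 0.2389] q [1.162 0.378 0.08  1.274 0.    1.46 ] F [ 0.4 -0.8 -0.3] gap 0.0856
[[0.956, -0.0, 0.294], [-0.294, -0.001, 0.956], [-0.0, -1.0, -0.001]]
rel cm/rad [ 46.17  -9.09 -30.71] [1.000e-03 1.653e+00 1.000e-03] ang 94.7
[ 0.51804137 -0.19996669  0.22186089]
rel cm/rad [ 55.92  -4.55 -55.07] [-0.645  1.559 -0.594] ang 102.5
```

carry_out --plan '[46.2,-9,-30.7,0,1.65,0,46.2,-9,-30.7,0,1.65,0,46.2,-9,-30.7,0,1.65,0,46.2,-9,-30.7,0,1.65,0,46.2,-9,-30.7,0,1.65,0,46.2,-9,-30.7,0,1.65,0,46.2,-9,-30.7,0,1.65,0,46.2,-9,-30.7,0,1.65,0,46.2,-9,-30.7,0,1.65,0,46.2,-9,-30.7,0,1.65,0,46.2,-9,-30.7,0,1.65,0,46.2,-9,-30.7,0,1.65,0,46.2,-9,-30.7,0,1.65,0,46.2,-9,-30.7,0,1.65,0]'

```text
clock: 1.65
tool_pos: [0.5196, 0.1207, 0.3288]
tool_rot: [[-0.368, -0.002, 0.93], [-0.93, -0.0, -0.368], [0.001, -1.0, -0.001]]
wrist_force: [-0.7, 0.8, 0.6]
finger_gap: 0.0853
```

```bash
python3 - <<'E'
from h import *
s=st()
R=hookR(45); g=hookpt(.055,.092)
rel(g+R[:,1]*(.011-.11),R)
E
```

```text
t 1.65 p [0.5196 0.1207 0.3288] q [ 0.109  0.288  0.184  1.468 -0.     2.057] F [-0.7  0.8  0.6] gap 0.0853
[[-0.368, -0.002, 0.93], [-0.93, -0.0, -0.368], [0.001, -1.0, -0.001]]
rel cm/rad [22.87  3.69 11.69] [-0.     0.005 -0.784] ang 44.9
```

carry_out --plan '[6,0,3,0,0,-0.13,11,0,6,0,0,-0.27,16,1,9,0,0,-0.41,20,2.5,11,0,0,-0.55,22.9,3.7,11.7,0,0,-0.68,22.9,3.7,11.7,0,0,-0.785,22.9,3.7,11.7,0,0,-0.785,22.9,3.7,11.7,0,0,-0.785,22.9,3.7,11.7,0,0,-0.785]'

```text
clock: 2.55
tool_pos: [0.5445, -0.134, 0.2934]
tool_rot: [[-0.26, -0.257, 0.931], [-0.659, -0.657, -0.366], [0.705, -0.709, 0.001]]
wrist_force: [0.1, 0.7, 0.4]
finger_gap: 0.0856
```

```bash
python3 - <<'E'
from h import *
s=st()
R=hookR(45); g=hookpt(.055,.092)
rel(g+R[:,1]*.011,R)
w=snap("wrist","2");crop(w,0,0,560,420,1.4,"w2")
E
```

```text
t 2.55 p [ 0.5445 -0.134   0.2934] q [ 0.003  0.6    0.328  1.649 -0.716  2.081] F [0.1 0.7 0.4] gap 0.0856
[[-0.26, -0.257, 0.931], [-0.659, -0.657, -0.366], [0.705, -0.709, 0.001]]
rel cm/rad [-1.000e-02  1.119e+01 -7.000e-02] [-0.006  0.004 -0.002] ang 0.4
```

View pics/w2.png

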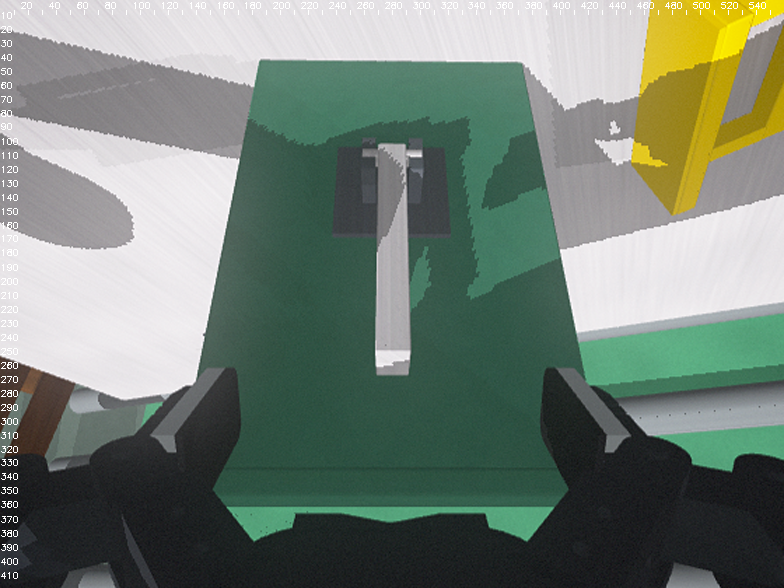

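```bash
python3 - <<'E'
from h import *
w=load("wrist2")
for th in(0,.055,.11):
  f=-(np.cos(th)*PY+np.sin(th)*PZ)*.006
  for l in(0,.09,.125): print(th,l,proj(w,hookpt(th,l)+f).round(1), proj(w,hookpt(th,l)-f*3.67).round(1))
print(hookpt(0,0))
E
```

```text
0 0 [277.  110.2] [276.9 133.7]
0 0.09 [277.  207.7] [276.9 226.3]
0 0.125 [277.1 256. ] [276.9 271.1]
0.055 0 [277.  109.9] [276.9 134.7]
0.055 0.09 [277.1 203.5] [276.9 224.5]
0.055 0.125 [277.1 251. ] [276.9 269.1]
0.11 0 [277.  109.6] [276.9 135.7]
0.11 0.09 [277.1 198.8] [277.  222.4]
0.11 0.125 [277.1 245.2] [277.  266.4]
[ 0.51616 -0.20466  0.13   ]
```

carry_out --plan '[0,4,0,0,0,0,0,7.5,0,0,0,0,0,10.8,0,0,0,0,0,10.8,0,0,0,0,0,10.8,0,0,0,0]'

```text
clock: 3.1
tool_pos: [0.5167, -0.2052, 0.2186]
tool_rot: [[-0.263, -0.256, 0.93], [-0.659, -0.657, -0.367], [0.705, -0.709, 0.004]]
wrist_force: [0.9, 0.3, 0.8]
finger_gap: 0.0852
```

carry_out --hand 1 --plan '[0,0,0,0,0,0,0,0,0,0,0,0,0,0,0,0,0,0,0,0,0,0,0,0,0,0,0,0,0,0,0,0,0,0,0,0,0,0,0,0,0,0,0,0,0,0,0,0]'

```text
clock: 3.9
tool_pos: [0.5177, -0.2052, 0.219]
tool_rot: [[-0.264, -0.254, 0.93], [-0.659, -0.657, -0.367], [0.705, -0.71, 0.006]]
wrist_force: [5.3, 0.6, 2.3]
finger_gap: 0.0151
```

```bash
python3 - <<'E'
from h import *
s=st()
g=s["tool_pos"]-.011*s["tool_rot"][:,1]; print(pan(g))
w=snap("wrist","3");crop(w,100,0,460,420,1.4,"w3")
E
```

```text
t 3.9 p [ 0.5177 -0.2052  0.219 ] q [-0.117  0.534  0.032  1.313 -0.751  1.927] F [5.3 0.6 2.3] gap 0.0151
[[-0.264, -0.254, 0.93], [-0.659, -0.657, -0.367], [0.705, -0.71, 0.006]]
[-0.00152459 -0.03776105  0.22684318]
```

View pics/w3.png

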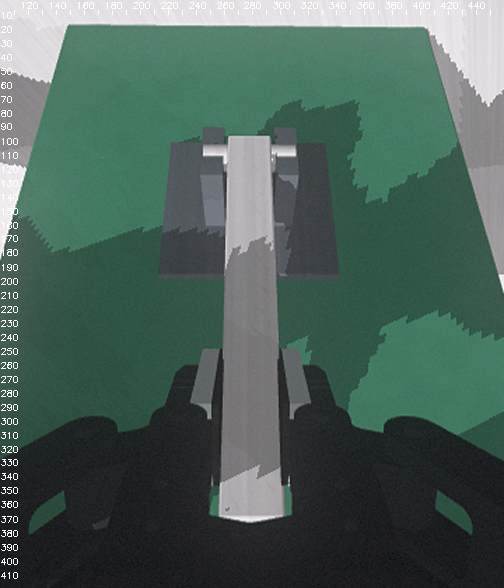

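```bash
python3 - <<'E'
from h import *
from workcell import state
s=state();Q=s["tool_rot"]
r=.0971;t0=.08
for t in np.linspace(.08,1.571,16)[1:]:
    d=-(np.sin(t)-np.sin(t0))*r*PY+(np.cos(t)-np.cos(t0))*r*PZ
    print(round(t,2),np.round(Q.T@d*100,1))
E
```

```text
0.18 [-0.8 -0.6  0. ]
0.28 [-1.6 -1.1  0. ]
0.38 [-2.5 -1.5  0. ]
0.48 [-3.4 -1.8  0. ]
0.58 [-4.3 -2.1  0. ]
0.68 [-5.2 -2.2  0. ]
0.78 [-6.2 -2.3  0. ]
0.88 [-7.2 -2.3  0. ]
0.97 [-8.1 -2.1  0. ]
1.07 [-9.1 -1.9  0. ]
1.17 [-10.   -1.6   0. ]
1.27 [-10.8  -1.1   0. ]
1.37 [-11.7  -0.6   0. ]
1.47 [-12.4  -0.1   0. ]
1.57 [-13.2   0.6  -0. ]
```

Pull through the first part of the arc, checking the force, then the rest.

carry_out --plan '[-0.8,-0.6,0,0,0,0,-1.6,-1.1,0,0,0,0,-2.5,-1.5,0,0,0,0,-3.4,-1.8,0,0,0,0,-4.3,-2.1,0,0,0,0,-5.2,-2.2,0,0,0,0,-6.2,-2.3,0,0,0,0,-7.2,-2.3,0,0,0,0,-7.2,-2.3,0,0,0,0]'

```text
clock: 4.85
tool_pos: [0.5427, -0.1438, 0.185]
tool_rot: [[-0.263, -0.254, 0.931], [-0.656, -0.66, -0.366], [0.707, -0.707, 0.006]]
wrist_force: [4.5, -4.5, 0.7]
finger_gap: 0.0148
```

```bash
python3 - <<'E'
from h import *
s=st()
g=s["tool_pos"]-.011*s["tool_rot"][:,1]; print(pan(g))
w=snap("wrist","4");crop(w,100,0,460,420,1.4,"w4")
a=snap("scene","4");crop(a,130,180,250,330,4,"s4")
E
```

```text
t 4.85 p [ 0.5427 -0.1438  0.185 ] q [-0.012  0.638  0.11   1.379 -0.725  2.064] F [ 4.5 -4.5  0.7] gap 0.0148
[[-0.263, -0.254, 0.931], [-0.656, -0.66, -0.366], [0.707, -0.707, 0.006]]
[-0.00189207 -0.10416851  0.19273935]
```

View pics/w4.png

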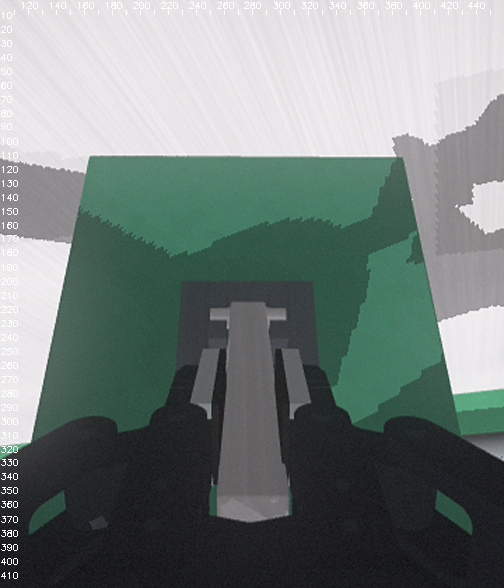

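View pics/s4.png

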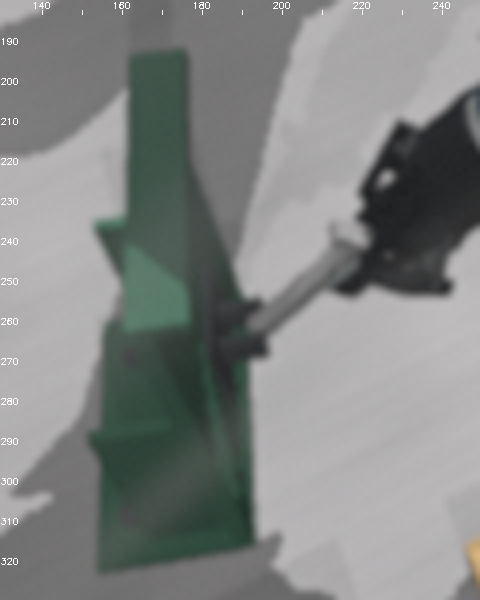

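carry_out --plan '[-0.9,0.2,0,0,0,0,-1.9,0.4,0,0,0,0,-2.8,0.7,0,0,0,0,-3.6,1.2,0,0,0,0,-4.5,1.7,0,0,0,0,-5.2,2.2,0,0,0,0,-6,2.9,0,0,0,0,-6.1,3,0,0,0,0,-6.2,3.1,0,0,0,0,-6.2,3.1,0,0,0,0]'

```text
clock: 5.95
tool_pos: [0.5517, -0.1227, 0.1197]
tool_rot: [[-0.263, -0.253, 0.931], [-0.657, -0.659, -0.365], [0.706, -0.708, 0.007]]
wrist_force: [3.0, 5.2, 4.6]
finger_gap: 0.0146
```

```bash
python3 - <<'E'
from h import *
s=st()
g=s["tool_pos"]-.011*s["tool_rot"][:,1]; print(pan(g))
a=snap("scene","5");crop(a,130,180,250,330,4,"s5")
E
```

```text
t 5.95 p [ 0.5517 -0.1227  0.1197] q [ 0.022  0.718  0.077  1.29  -0.713  2.105] F [3.  5.2 4.6] gap 0.0146
[[-0.263, -0.253, 0.931], [-0.657, -0.659, -0.365], [0.706, -0.708, 0.007]]
[-0.00237078 -0.12705749  0.12749923]
```

View pics/s5.png

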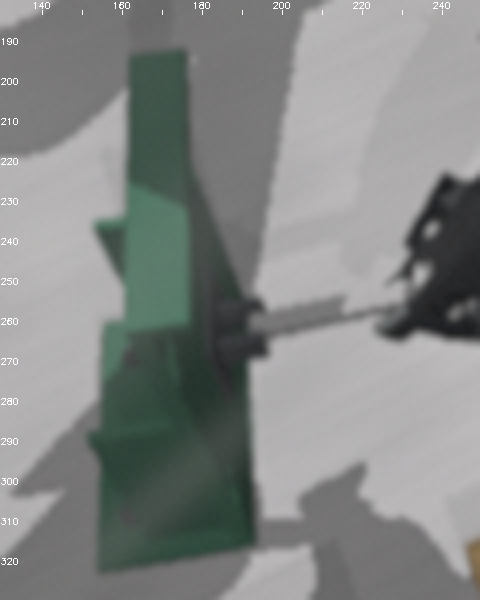

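carry_out --plan '[-0.2,0.2,0,0,0,0,-0.4,0.4,0,0,0,0,-0.4,0.4,0,0,0,0]'

```text
clock: 6.3
tool_pos: [0.5518, -0.1226, 0.1146]
tool_rot: [[-0.263, -0.252, 0.931], [-0.657, -0.66, -0.364], [0.707, -0.707, 0.008]]
wrist_force: [1.8, 3.8, 4.2]
finger_gap: 0.0147
```

carry_out --hand 8.5 --plan '[0,0,0,0,0,0,0,0,0,0,0,0,0,0,0,0,0,0,0,0,0,0,0,0,0,0,0,0,0,0,0,0,0,0,0,0]'

```text
clock: 6.9
tool_pos: [0.5517, -0.1226, 0.1145]
tool_rot: [[-0.263, -0.253, 0.931], [-0.657, -0.66, -0.365], [0.707, -0.707, 0.008]]
wrist_force: [-0.2, 0.2, 0.7]
finger_gap: 0.0852
```

```bash
python3 - <<'E'
from h import *
s=st()
g=s["tool_pos"]-.011*s["tool_rot"][:,1]; print(pan(g))
E
```

```text
t 6.9 p [ 0.5517 -0.1226  0.1145] q [ 0.022  0.723  0.071  1.279 -0.713  2.105] F [-0.2  0.2  0.7] gap 0.0852
[[-0.263, -0.253, 0.931], [-0.657, -0.66, -0.365], [0.707, -0.707, 0.008]]
[-0.00234234 -0.12712369  0.1223029 ]
```

carry_out --plan '[0,-4,0,0,0,0,0,-8.5,0,0,0,0,0,-13,0,0,0,0,0,-16,0,0,0,0,0,-16,0,0,0,0]'

```text
clock: 7.4
tool_pos: [0.5942, -0.0144, 0.2303]
tool_rot: [[-0.265, -0.246, 0.932], [-0.658, -0.66, -0.361], [0.705, -0.71, 0.013]]
wrist_force: [0.2, 0.5, -0.0]
finger_gap: 0.085
```

```bash
python3 - <<'E'
from h import *
s=st()
w=snap("wrist","6");crop(w,0,0,560,420,1.4,"w6")
a=snap("scene","6");crop(a,150,200,250,300,6,"s6")
b=snap("top","6");crop(b,320,150,460,270,5,"t6")
E
```

```text
t 7.4 p [ 0.5942 -0.0144  0.2303] q [ 0.179  0.821  0.555  1.774 -0.651  2.286] F [ 0.2  0.5 -0. ] gap 0.085
[[-0.265, -0.246, 0.932], [-0.658, -0.66, -0.361], [0.705, -0.71, 0.013]]
```

View pics/w6.png

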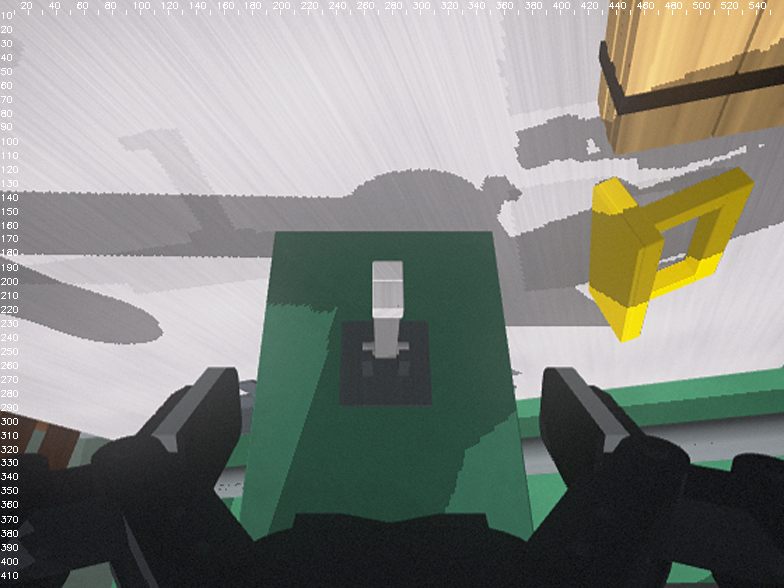

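View pics/s6.png

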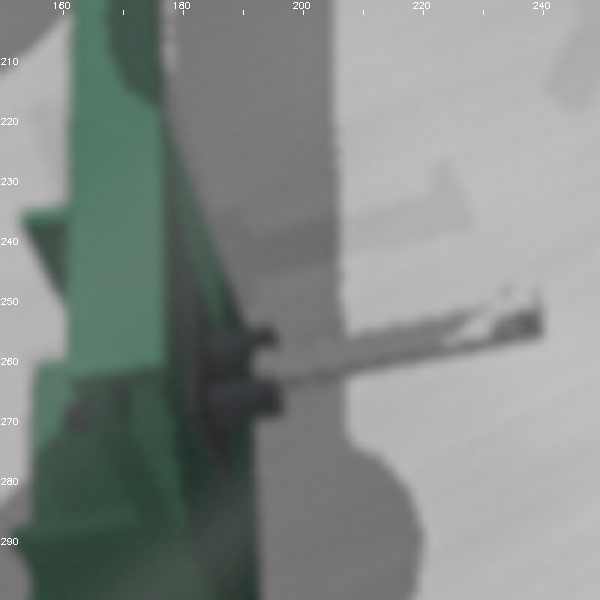

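View pics/t6.png

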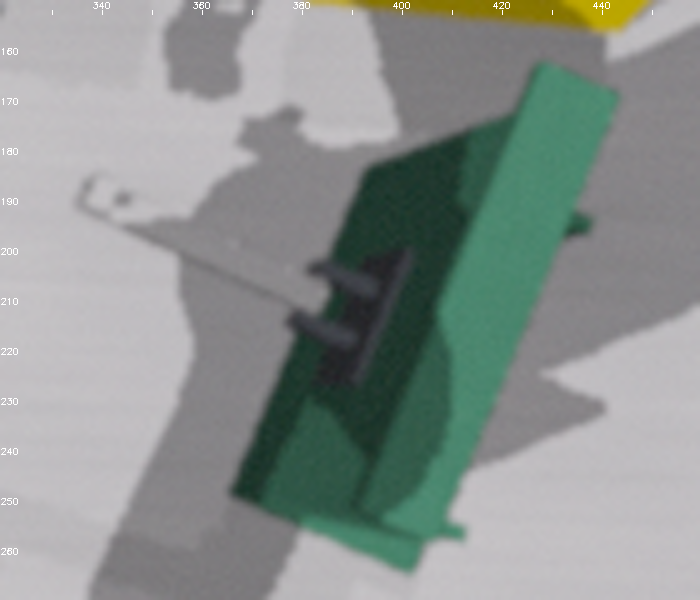

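```bash
python3 - <<'E'
from h import *
w=load("wrist6");a=load("scene6");b=load("top6")
for th in(1.571,1.53,1.49):
  yv=np.cos(th)*PY+np.sin(th)*PZ
  for l,y in((.125,-.006),(.125,.022),(.113,.022),(0.,.006)):
    X=hookpt(th,l)+y*yv-.002*PX; print(th,l,y,proj(w,X).round(1),proj(a,X+.008*PX).round(1),proj(a,X-.008*PX).round(1),proj(b,X).round(1))
crop(w,240,170,320,270,7,"w6b")
E
```

```text
1.571 0.125 -0.006 [275.3 176.8] [239.2 253.2] [239.8 258.1] [336.1 188.6]
1.571 0.125 0.022 [275.7 209.3] [238.1 247.9] [238.8 252.9] [338.  187.5]
1.571 0.113 0.022 [275.6 217.3] [233.7 248.5] [234.3 253.6] [342.6 189.5]
1.571 0.0 0.006 [274.9 255.2] [192.8 258.1] [193.1 263.3] [383.8 208.6]
1.53 0.125 -0.006 [275.4 182.4] [239.  252.2] [239.7 257.2] [336.4 188.4]
1.53 0.125 0.022 [275.7 216.3] [237.6 246.9] [238.2 252. ] [338.7 187.5]
1.53 0.113 0.022 [275.6 223.4] [233.2 247.7] [233.8 252.8] [343.3 189.5]
1.53 0.0 0.006 [274.9 255.3] [192.7 258.2] [193.  263.3] [383.9 208.6]
1.49 0.125 -0.006 [275.5 188.1] [238.8 251.3] [239.5 256.2] [336.7 188.2]
1.49 0.125 0.022 [275.8 223.3] [236.9 246. ] [237.6 251.1] [339.6 187.5]
1.49 0.113 0.022 [275.7 229.6] [232.6 246.9] [233.2 252. ] [344.1 189.5]
1.49 0.0 0.006 [274.9 255.4] [192.6 258.2] [192.9 263.3] [384.  208.6]
```

View pics/w6b.png

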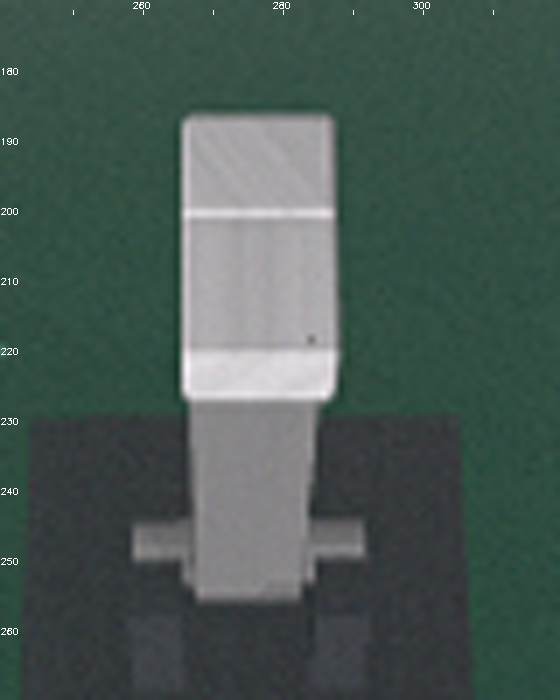

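```bash
python3 - <<'E'
from h import *
s=st()
R=mkR([0,0,-1],-PX)
T=HINGE-.09*PY-.002*PX
for z in (.20,.165,.145): rel([T[0],T[1],z],R)
E
```

```text
t 7.55 p [ 0.5919 -0.0174  0.2266] q [ 0.175  0.822  0.544  1.769 -0.651  2.285] F [ 0.9 -0.3 -0.2] gap 0.0848
[[-0.263, -0.253, 0.931], [-0.657, -0.66, -0.365], [0.707, -0.707, 0.007]]
rel cm/rad [6.04 9.8  0.03] [-0.01   0.005  0.785] ang 45.0
rel cm/rad [ 3.56 12.27  0.  ] [-0.01   0.005  0.785] ang 45.0
rel cm/rad [ 2.150e+00  1.369e+01 -1.000e-02] [-0.01   0.005  0.785] ang 45.0
```

carry_out --hand 0 --plan '[2,0,0,0,0,0.14,4,1,0,0,0,0.28,5.5,3,0,0,0,0.42,6,6,0,0,0,0.56,6,8,0,0,0,0.7,6,9.8,0,0,0,0.785,6,9.8,0,0,0,0.785,5,10.8,0,0,0,0.785,3.6,12.2,0,0,0,0.785,3.6,12.2,0,0,0,0.785]'

```text
clock: 8.55
tool_pos: [0.5486, -0.1208, 0.1624]
tool_rot: [[-0.365, -0.001, 0.931], [-0.931, -0.001, -0.365], [0.001, -1.0, -0.0]]
wrist_force: [-0.6, 0.8, 0.2]
finger_gap: -0.0003
```

```bash
python3 - <<'E'
from h import *
s=st();print(pan(s["tool_pos"]))
w=snap("wrist","7");crop(w,0,0,560,420,1.4,"w7")
E
```

```text
t 8.55 p [ 0.5486 -0.1208  0.1624] q [-3.290e-01  3.830e-01 -1.120e-01  1.076e+00 -1.000e-03  1.616e+00] F [-0.6  0.8  0.2] gap -0.0003
[[-0.365, -0.001, 0.931], [-0.931, -0.001, -0.365], [0.001, -1.0, -0.0]]
[ 0.00113366 -0.11987532  0.16239556]
```

View pics/w7.png

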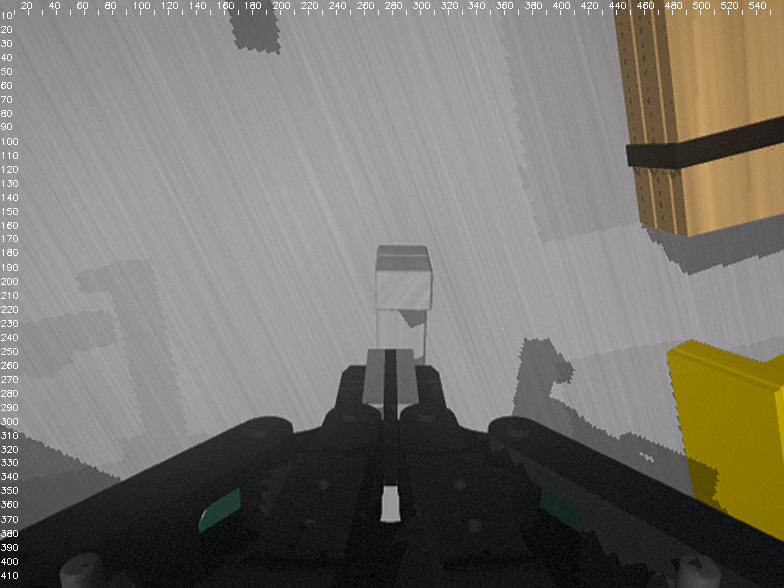

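carry_out --plan '[0,0.8,0.3,0,0,0,0,1.4,0.3,0,0,0,0,1.8,0.3,0,0,0,0,1.8,0.3,0,0,0]'

```text
clock: 9.0
tool_pos: [0.5521, -0.1218, 0.1454]
tool_rot: [[-0.365, 0.001, 0.931], [-0.931, -0.002, -0.365], [0.001, -1.0, 0.001]]
wrist_force: [-0.3, 0.8, -0.3]
finger_gap: -0.0003
```

carry_out --plan '[0,0.3,0,0,0,0,0,0.5,0,0,0,0,0,0.5,0,0,0,0]'

```text
clock: 9.3
tool_pos: [0.5526, -0.122, 0.1437]
tool_rot: [[-0.365, 0.003, 0.931], [-0.931, -0.003, -0.365], [0.002, -1.0, 0.004]]
wrist_force: [-6.8, 1.9, 18.4]
finger_gap: 0.0003
```

carry_out --plan '[0,-4,0,0,0,0,-4,-8,0,0,0,0,-8,-11,0,0,0,0,-12,-13,0,0,0,0,-12,-13,0,0,0,0]'

```text
clock: 9.8
tool_pos: [0.599, -0.0057, 0.2776]
tool_rot: [[-0.359, 0.011, 0.933], [-0.933, -0.002, -0.359], [-0.002, -1.0, 0.011]]
wrist_force: [0.2, -0.5, 0.6]
finger_gap: 0.0002
```

```bash
python3 - <<'E'
from h import *
s=st()
w=snap("wrist","8");crop(w,200,100,400,420,1.8,"w8")
a=snap("scene","8");b=snap("top","8");crop(a,170,220,260,290,8,"s8")
for th in(1.571,1.53,1.49):
  yv=np.cos(th)*PY+np.sin(th)*PZ
  for l,y in((.125,-.006),(.125,.022),(.113,.022),(0.,.006)):
    X=hookpt(th,l)+y*yv-.002*PX; print(th,l,y,proj(w,X).round(1),proj(a,X+.008*PX).round(1),proj(a,X-.008*PX).round(1),proj(b,X).round(1))
E
```

```text
t 9.8 p [ 0.599  -0.0057  0.2776] q [-1.150e-01  4.140e-01  2.340e-01  1.379e+00 -1.000e-03  1.823e+00] F [ 0.2 -0.5  0.6] gap 0.0002
[[-0.359, 0.011, 0.933], [-0.933, -0.002, -0.359], [-0.002, -1.0, 0.011]]
1.571 0.125 -0.006 [273.7 293.2] [239.2 253.2] [239.8 258.1] [336.1 188.6]
1.571 0.125 0.022 [273.6 310.3] [238.1 247.9] [238.8 252.9] [338.  187.5]
1.571 0.113 0.022 [273.5 323.3] [233.7 248.5] [234.3 253.6] [342.6 189.5]
1.571 0.0 0.006 [272.2 419. ] [192.8 258.1] [193.1 263.3] [383.8 208.6]
1.53 0.125 -0.006 [273.7 296. ] [239.  252.2] [239.7 257.2] [336.4 188.4]
1.53 0.125 0.022 [273.6 314.9] [237.6 246.9] [238.2 252. ] [338.7 187.5]
1.53 0.113 0.022 [273.5 327.7] [233.2 247.7] [233.8 252.8] [343.3 189.5]
1.53 0.0 0.006 [272.2 419.2] [192.7 258.2] [193.  263.3] [383.9 208.6]
1.49 0.125 -0.006 [273.7 299. ] [238.8 251.3] [239.5 256.2] [336.7 188.2]
1.49 0.125 0.022 [273.6 319.7] [236.9 246. ] [237.6 251.1] [339.6 187.5]
1.49 0.113 0.022 [273.4 332.3] [232.6 246.9] [233.2 252. ] [344.1 189.5]
1.49 0.0 0.006 [272.2 419.4] [192.6 258.2] [192.9 263.3] [384.  208.6]
```

View pics/w8.png

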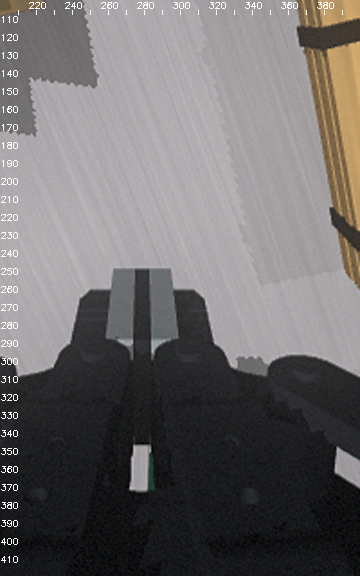

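View pics/s8.png

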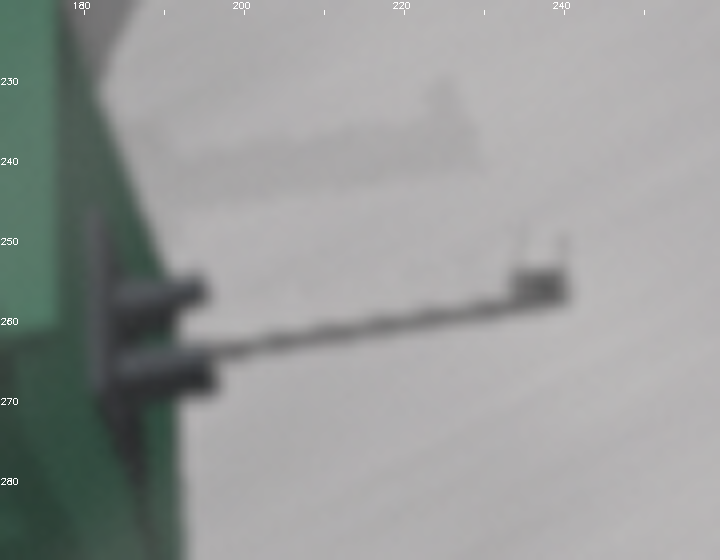

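```bash
cat >> h.py <<'E'
XH=np.array([.9836,-.1805,0]);XB=.866*XH+.5*PZ;ZB=-.5*XH+.866*PZ;YB=np.array([.1805,.9836,0])
HM=np.array([.4914,.2005,.1303])
E
python3 - <<'E'
from h import *
s=st()
R=mkR(-ZB,XB)
g=HM-.03*YB
rel(g-.011*ZB+.12*ZB,R); print(g-.011*ZB+.12*ZB)
E
```

```text
t 9.95 p [ 0.5957 -0.01    0.2731] q [-0.122  0.415  0.224  1.377 -0.003  1.822] F [-0.9 -0.6  0.2] gap 0.0002
[[-0.364, 0.003, 0.931], [-0.931, -0.004, -0.364], [0.002, -1.0, 0.004]]
rel cm/rad [-11.84   4.73 -22.17] [ 0.518 -0.186  0.053] ang 31.7
[0.4323788  0.18082925 0.224694  ]
```

carry_out --hand 8.5 --plan '[-2,0,-4,0.1,-0.03,0,-4,0,-8,0.2,-0.07,0,-6,0,-12,0.3,-0.1,0,-8,1,-16,0.4,-0.14,0,-10,3,-20,0.5,-0.17,0.05,-11.8,4.7,-22.2,0.52,-0.19,0.05,-11.8,4.7,-22.2,0.52,-0.19,0.05,-11.8,4.7,-22.2,0.52,-0.19,0.05]'

```text
clock: 10.75
tool_pos: [0.4312, 0.1795, 0.2239]
tool_rot: [[-0.178, 0.491, 0.853], [-0.984, -0.094, -0.151], [0.005, -0.866, 0.5]]
wrist_force: [0.6, 0.2, 0.8]
finger_gap: 0.0851
```

```bash
python3 - <<'E'
from h import *
s=st()
R=mkR(-ZB,XB)
g=HM-.03*YB
rel(g-.011*ZB,R)
w=snap("wrist","9");crop(w,0,0,560,420,1.4,"w9")
for y in(-.071,0,.071):
  for z in(.011,-.011):
    for x in(-.01,.01): print(x,y,z,proj(w,HM+x*XB+y*YB+z*ZB).round(1))
E
```

```text
t 10.75 p [0.4312 0.1795 0.2239] q [ 0.453 -0.157 -0.711  0.583 -0.304  2.134] F [0.6 0.2 0.8] gap 0.0851
[[-0.178, 0.491, 0.853], [-0.984, -0.094, -0.151], [0.005, -0.866, 0.5]]
rel cm/rad [-0.19 11.98  0.12] [-0.     0.005  0.003] ang 0.3
-0.01 -0.071 0.011 [265.3 266.1]
0.01 -0.071 0.011 [293.9 266.2]
-0.01 -0.071 -0.011 [266.3 253.7]
0.01 -0.071 -0.011 [292.7 253.8]
-0.01 0 0.011 [264.8 164.9]
0.01 0 0.011 [295.8 165.1]
-0.01 0 -0.011 [265.9 160. ]
0.01 0 -0.011 [294.4 160.2]
-0.01 0.071 0.011 [264.3  45.8]
0.01 0.071 0.011 [298.  46.]
-0.01 0.071 -0.011 [265.6  51.2]
0.01 0.071 -0.011 [296.3  51.4]
```

View pics/w9.png

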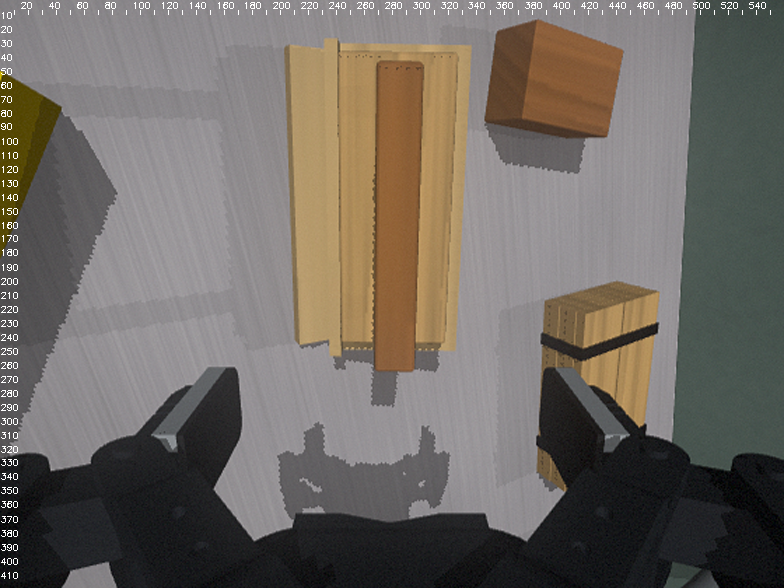

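carry_out --plan '[-0.2,4,0.3,0,0.02,0,-0.2,8,0.3,0,0.02,0,-0.2,10.5,0.3,0,0.02,0,-0.2,11.9,0.3,0,0.02,0,-0.2,11.9,0.3,0,0.02,0,-0.2,11.9,0.3,0,0.02,0]'

```text
clock: 11.4
tool_pos: [0.4966, 0.1692, 0.1251]
tool_rot: [[-0.199, 0.494, 0.846], [-0.98, -0.094, -0.175], [-0.007, -0.864, 0.503]]
wrist_force: [-0.0, 0.6, -0.3]
finger_gap: 0.0848
```

```bash
python3 - <<'E'
from h import *
s=st()
w=snap("wrist","10");crop(w,0,0,560,420,1.4,"w10")
E
```

```text
t 11.4 p [0.4966 0.1692 0.1251] q [ 0.359  0.06  -0.81   0.24  -0.265  2.069] F [-0.   0.6 -0.3] gap 0.0848
[[-0.199, 0.494, 0.846], [-0.98, -0.094, -0.175], [-0.007, -0.864, 0.503]]
```

View pics/w10.png

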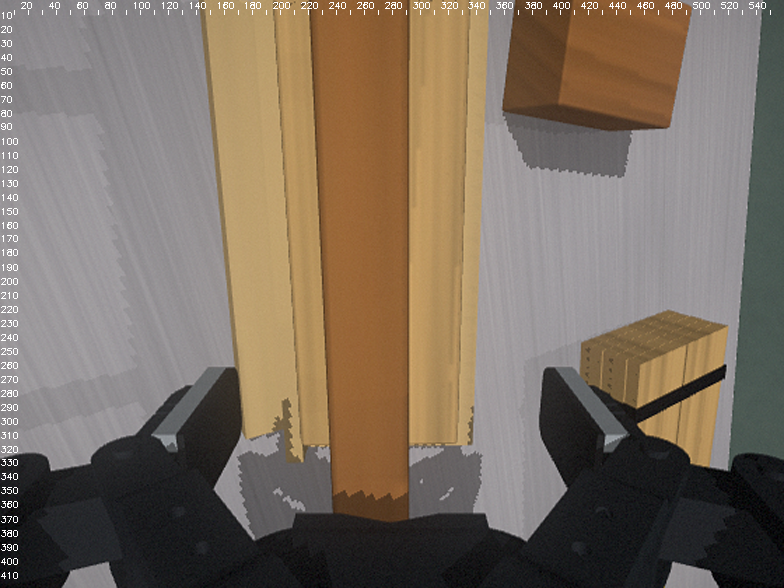

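carry_out --plan '[0,0,-0.5,0,0,0,0,0,-0.5,0,0,0,0,0,-0.5,0,0,0]'

```text
clock: 11.75
tool_pos: [0.4922, 0.1708, 0.1237]
tool_rot: [[-0.198, 0.496, 0.846], [-0.98, -0.093, -0.175], [-0.008, -0.863, 0.504]]
wrist_force: [0.1, -0.0, 0.5]
finger_gap: 0.085
```

carry_out --hand 1 --plan '[0,0,0,0,0,0,0,0,0,0,0,0,0,0,0,0,0,0,0,0,0,0,0,0,0,0,0,0,0,0,0,0,0,0,0,0,0,0,0,0,0,0,0,0,0,0,0,0]'

```text
clock: 12.55
tool_pos: [0.4917, 0.1709, 0.1234]
tool_rot: [[-0.197, 0.495, 0.846], [-0.98, -0.093, -0.174], [-0.008, -0.864, 0.504]]
wrist_force: [-3.5, 1.9, 3.1]
finger_gap: 0.0192
```

```bash
python3 - <<'E'
from h import *
s=st()
w=snap("wrist","11");crop(w,0,0,560,420,1.4,"w11")
E
```

```text
t 12.55 p [0.4917 0.1709 0.1234] q [ 0.366  0.055 -0.821  0.234 -0.267  2.075] F [-3.5  1.9  3.1] gap 0.0192
[[-0.197, 0.495, 0.846], [-0.98, -0.093, -0.174], [-0.008, -0.864, 0.504]]
```

View pics/w11.png

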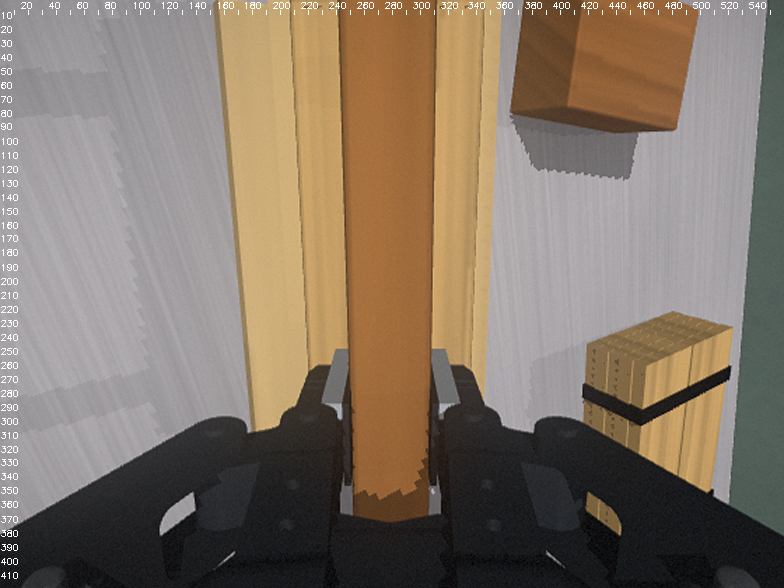

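carry_out --plan '[0,-1,0,0,0,0,0,-3,0,0,0,0,0,-6,0,0,0,0,0,-10,0,0,0,0,0,-14,0,0,0,0,0,-16,0,0,0,0,0,-16,0,0,0,0]'

```text
clock: 13.3
tool_pos: [0.4128, 0.1866, 0.2649]
tool_rot: [[-0.196, 0.499, 0.844], [-0.981, -0.09, -0.175], [-0.011, -0.862, 0.507]]
wrist_force: [0.4, 0.3, -3.1]
finger_gap: 0.0192
```

```bash
python3 - <<'E'
from h import *
s=st()
w=snap("wrist","12");crop(w,0,0,560,420,1.4,"w12")
a=snap("scene","12");crop(a,200,100,400,280,4,"s12")
E
```

```text
t 13.3 p [0.4128 0.1866 0.2649] q [ 0.497 -0.211 -0.645  0.707 -0.323  2.197] F [ 0.4  0.3 -3.1] gap 0.0192
[[-0.196, 0.499, 0.844], [-0.981, -0.09, -0.175], [-0.011, -0.862, 0.507]]
```

View pics/w12.png

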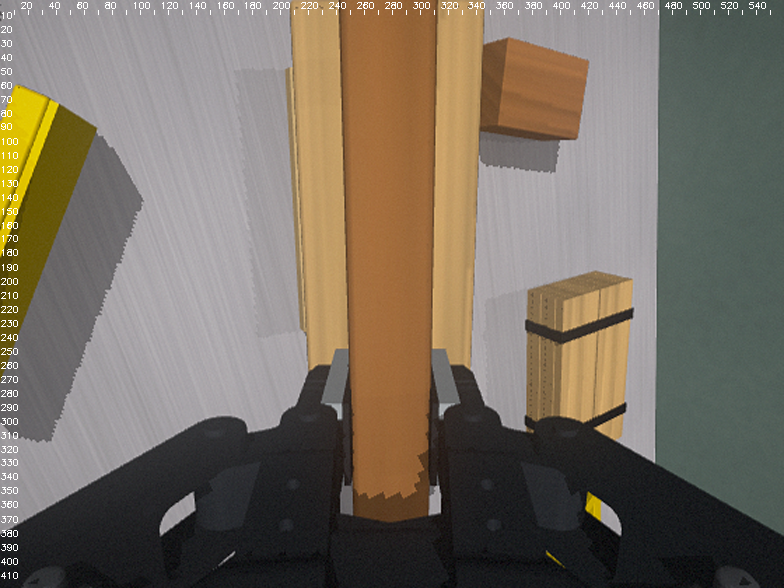

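View pics/s12.png

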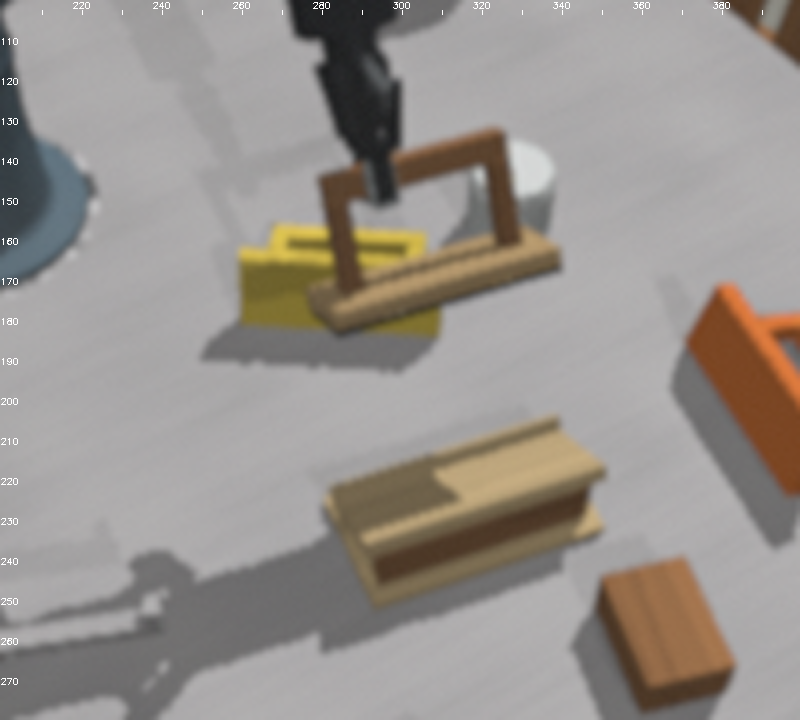

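```bash
cat >> h.py <<'E'
RH=mkR([0,0,-1],-PY)
def tcpfor(y,z,x=-.031): return PO+x*PX+y*PY+z*PZ
E
python3 - <<'E'
from h import *
s=st()
print(tcpfor(-.25,.25))
rel(tcpfor(-.25,.25),RH)
b=snap("top","12");crop(b,150,150,310,290,5,"t12")
E
```

```text
t 13.4 p [0.4122 0.1856 0.2612] q [ 0.495 -0.207 -0.649  0.704 -0.322  2.196] F [ 0.5 -0.1 -4.2] gap 0.0192
[[-0.197, 0.495, 0.846], [-0.98, -0.093, -0.174], [-0.008, -0.864, 0.503]]
[ 0.626768 -0.012032  0.25    ]
rel cm/rad [15.15 13.42 21.04] [-0.445 -1.355  0.359] ang 84.3
```

View pics/t12.png

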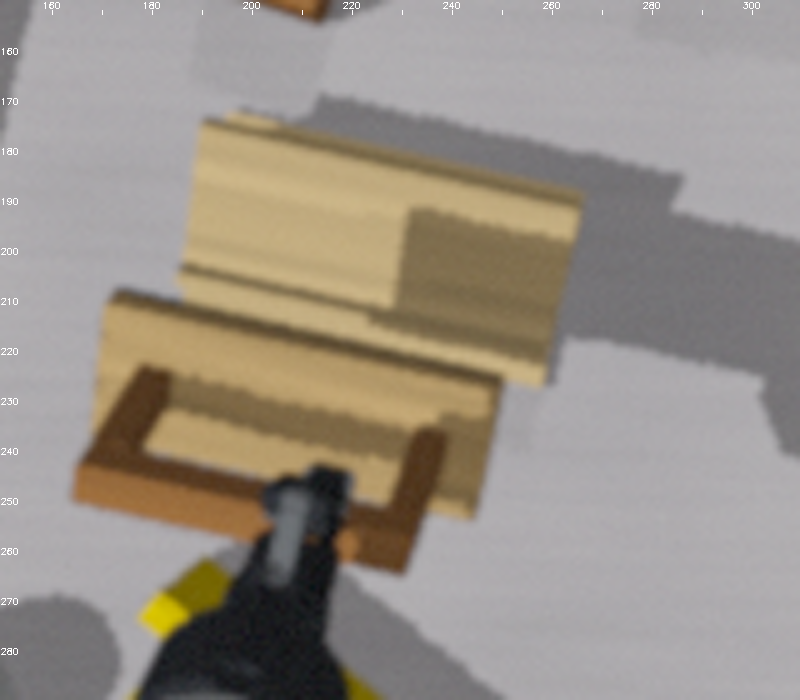

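```bash
python3 - <<'E'
from h import *
b=load("top12")
L=onplane(b,164.5,249.5,.274);Rr=onplane(b,230.5,264.5,.274)
print(L,Rr,np.linalg.norm(L-Rr))
m=(L+Rr)/2
R=np.array([[-0.197, 0.495, 0.846], [-0.98, -0.093, -0.174], [-0.008, -0.864, 0.503]])
g=np.array([.4122,.1856,.2612])-.011*R[:,1]
# subtract near-top offset: corner = c -.01 xb + .011 zb
c=m+.01*R[:,2]+.011*R[:,1]
print("centre in tool",R.T@(c-g))
e=L-Rr;print("bar dir in tool",R.T@(e/np.linalg.norm(e)))
E
```

```text
[0.41311244 0.28751676 0.274     ] [0.3857565  0.15111645 0.274     ] 0.13911646318587634
centre in tool [-0.03061971  0.00149356 -0.00023   ]
bar dir in tool [-0.99960432  0.00615287 -0.00424479]
```

carry_out --plan '[15.1,11.7,22,-0.445,-1.355,0.36,15.1,11.7,22,-0.445,-1.355,0.36,15.1,11.7,22,-0.445,-1.355,0.36,15.1,11.7,22,-0.445,-1.355,0.36,15.1,11.7,22,-0.445,-1.355,0.36,15.1,11.7,22,-0.445,-1.355,0.36,15.1,11.7,22,-0.445,-1.355,0.36,15.1,11.7,22,-0.445,-1.355,0.36,15.1,11.7,22,-0.445,-1.355,0.36,15.1,11.7,22,-0.445,-1.355,0.36,15.1,11.7,22,-0.445,-1.355,0.36,15.1,11.7,22,-0.445,-1.355,0.36,15.1,11.7,22,-0.445,-1.355,0.36]'

```text
clock: 14.75
tool_pos: [0.6263, -0.0126, 0.2664]
tool_rot: [[0.927, -0.004, 0.375], [-0.375, -0.0, 0.927], [-0.004, -1.0, -0.002]]
wrist_force: [-0.2, -0.6, -3.2]
finger_gap: 0.0193
```

```bash
python3 - <<'E'
from h import *
s=st()
rel(tcpfor(-.25,.175,-.032),RH)
rel(tcpfor(-.25,.21,-.032),RH)
w=snap("wrist","13");crop(w,0,0,560,420,1.4,"w13")
a=snap("scene","13");crop(a,150,150,350,330,4,"s13")
b=snap("top","13");crop(b,300,100,440,220,5,"t13")
E
```

```text
t 14.75 p [ 0.6263 -0.0126  0.2664] q [-1.210e-01  4.910e-01  3.250e-01  1.409e+00 -1.000e-03  2.630e-01] F [-0.2 -0.6 -3.2] gap 0.0193
[[0.927, -0.004, 0.375], [-0.375, -0.0, 0.927], [-0.004, -1.0, -0.002]]
rel cm/rad [0.16 9.14 0.09] [ 0.002 -0.003 -0.004] ang 0.3
rel cm/rad [0.14 5.64 0.08] [ 0.002 -0.003 -0.004] ang 0.3
```

View pics/w13.png

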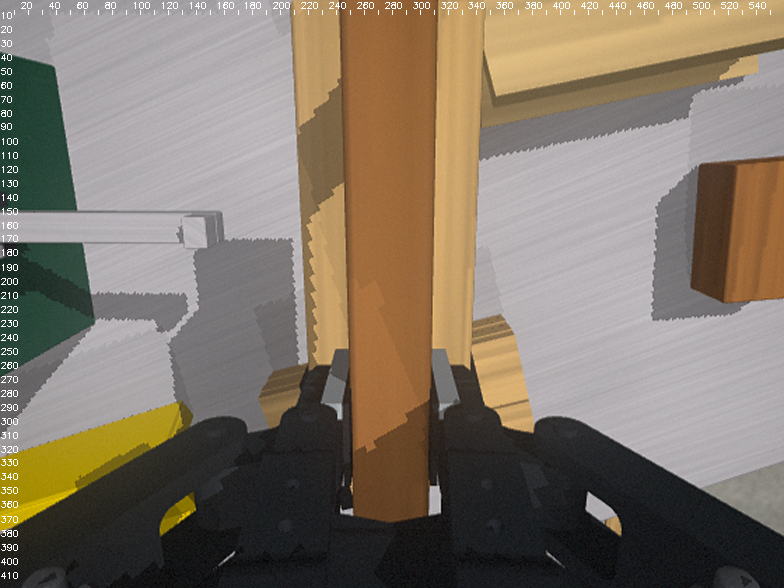

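View pics/s13.png

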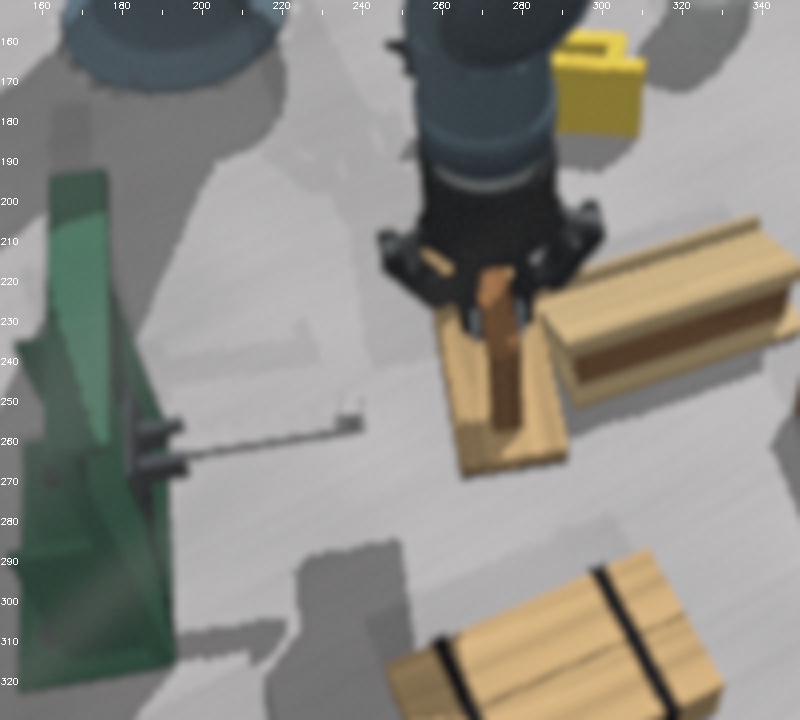

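View pics/t13.png

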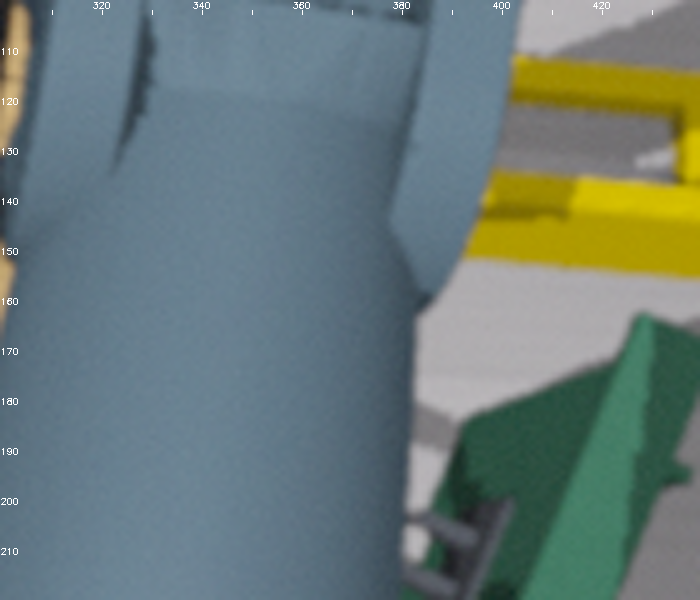

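```bash
python3 - <<'E'
from h import *
w=load("wrist13")
crop(w,80,130,180,190,7,"w13b")
for dx in(-.002,):
  for l,y in((.125,-.006),(.125,.022),(.113,.022)):
    for k in(-.008,.008):
      X=hookpt(1.571,l)+y*PZ+(dx+k)*PX; print(l,y,k,proj(w,X).round(1))
E
```

```text
0.125 -0.006 -0.008 [156.1 170. ]
0.125 -0.006 0.008 [154.2 149.2]
0.125 0.022 -0.008 [143.  176.6]
0.125 0.022 0.008 [140.6 153.7]
0.113 0.022 -0.008 [125.8 176.7]
0.113 0.022 0.008 [123.2 153.7]
```

View pics/w13b.png

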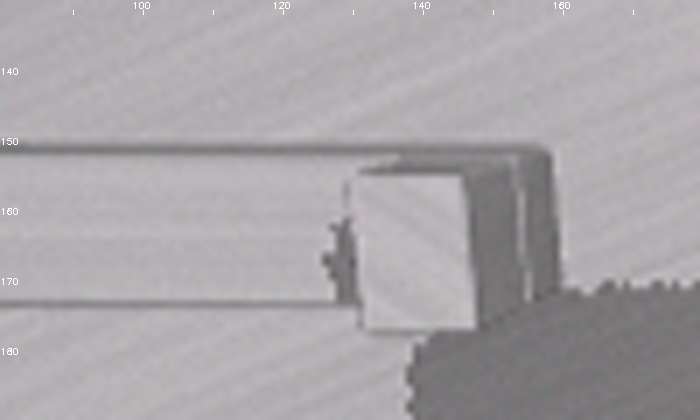

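carry_out --plan '[0.1,1,-2,0,0,0,0.1,4,-2.9,0,0,0,0.1,7,-2.9,0,0,0,0.1,9.2,-2.9,0,0,0,0.1,9.2,-2.9,0,0,0,0.1,9.2,-2.9,0,0,0]'

```text
clock: 15.5
tool_pos: [0.6153, -0.0398, 0.1767]
tool_rot: [[0.927, -0.003, 0.375], [-0.375, -0.001, 0.927], [-0.002, -1.0, -0.001]]
wrist_force: [-0.3, 0.4, -3.0]
finger_gap: 0.019
```

```bash
python3 - <<'E'
from h import *
s=st();print(pan(s["tool_pos"]))
rel(tcpfor(-.104,.174,-.032),RH)
w=snap("wrist","14");crop(w,0,0,560,420,1.4,"w14")
a=snap("scene","14");crop(a,150,190,310,310,5,"s14")
E
```

```text
t 15.5 p [ 0.6153 -0.0398  0.1767] q [-1.670e-01  4.860e-01  8.700e-02  1.173e+00 -1.000e-03  2.170e-01] F [-0.3  0.4 -3. ] gap 0.019
[[0.927, -0.003, 0.375], [-0.375, -0.001, 0.927], [-0.002, -1.0, -0.001]]
[-0.0306298 -0.2198378  0.1767476]
rel cm/rad [  0.17   0.29 -11.59] [ 0.001 -0.003 -0.002] ang 0.2
```

View pics/w14.png

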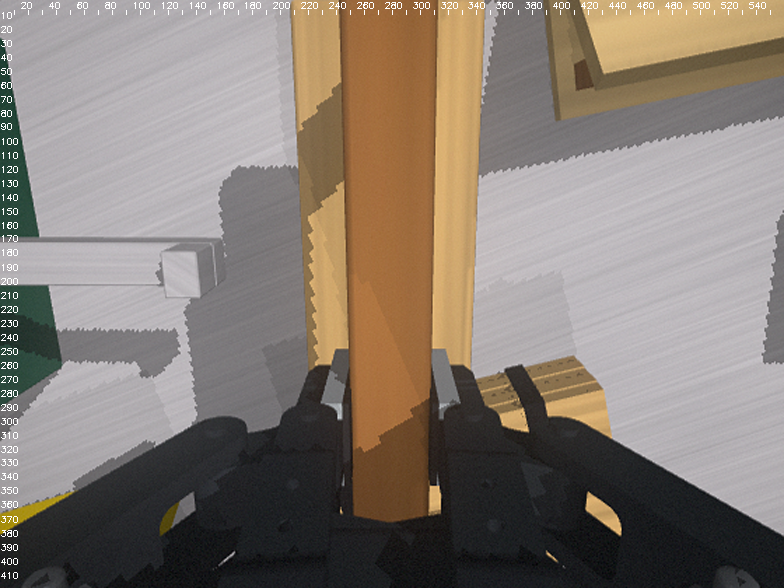

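View pics/s14.png

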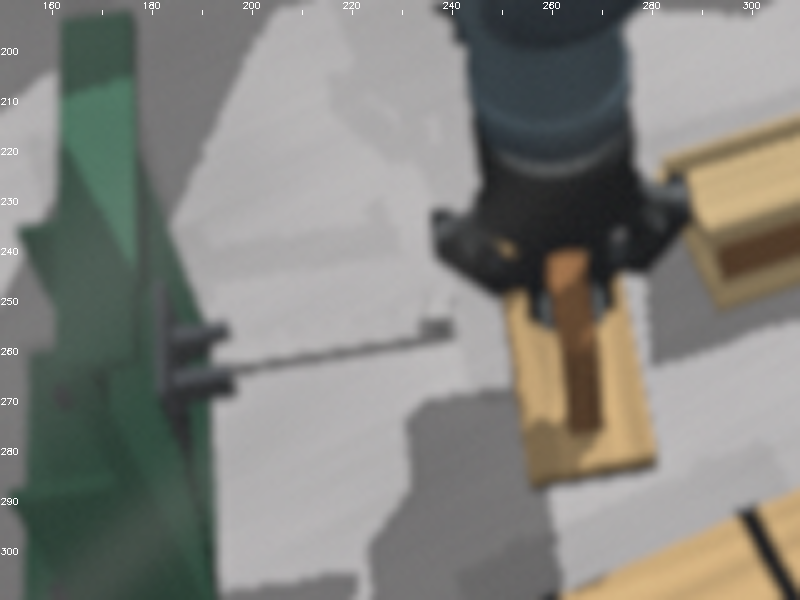

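carry_out --plan '[0.1,0.2,-2,0,0,0,0.1,0.2,-4,0,0,0,0.1,0.2,-6,0,0,0,0.1,0.2,-7,0,0,0,0.1,0.2,-7,0,0,0]'

```text
clock: 16.1
tool_pos: [0.5921, -0.1064, 0.1777]
tool_rot: [[0.927, 0.003, 0.376], [-0.376, -0.002, 0.927], [0.004, -1.0, -0.0]]
wrist_force: [0.8, -0.0, -3.0]
finger_gap: 0.0194
```

```bash
python3 - <<'E'
from h import *
s=st();print(pan(s["tool_pos"]))
rel(tcpfor(-.104,.174,-.032),RH)
w=snap("wrist","15");crop(w,0,0,560,420,1.4,"w15")
a=snap("scene","15");crop(a,170,190,310,310,5,"s15")
E
```

```text
t 16.1 p [ 0.5921 -0.1064  0.1777] q [-2.830e-01  4.500e-01  3.100e-02  1.148e+00 -1.000e-03  1.030e-01] F [ 0.8 -0.  -3. ] gap 0.0194
[[0.927, 0.003, 0.376], [-0.376, -0.002, 0.927], [0.004, -1.0, -0.0]]
[-0.03391031 -0.14941847  0.17771232]
rel cm/rad [-0.17  0.37 -4.55] [ 0.    -0.004  0.004] ang 0.3
```

View pics/w15.png

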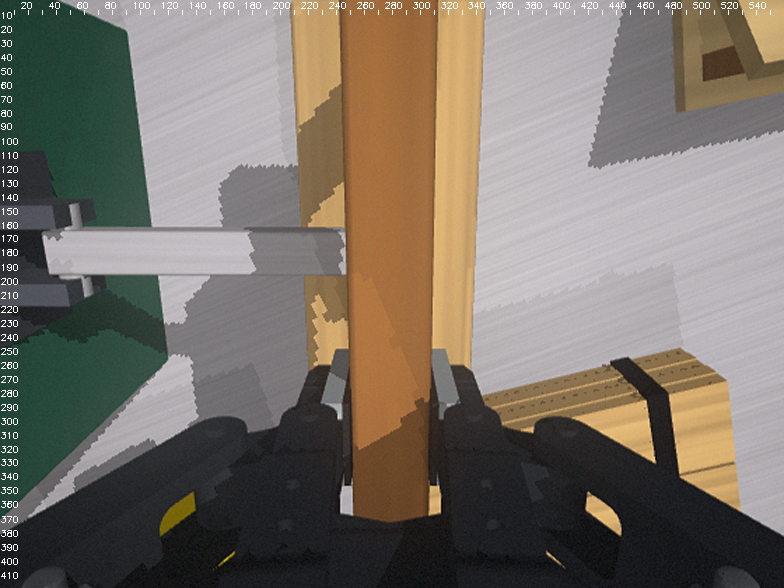

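View pics/s15.png

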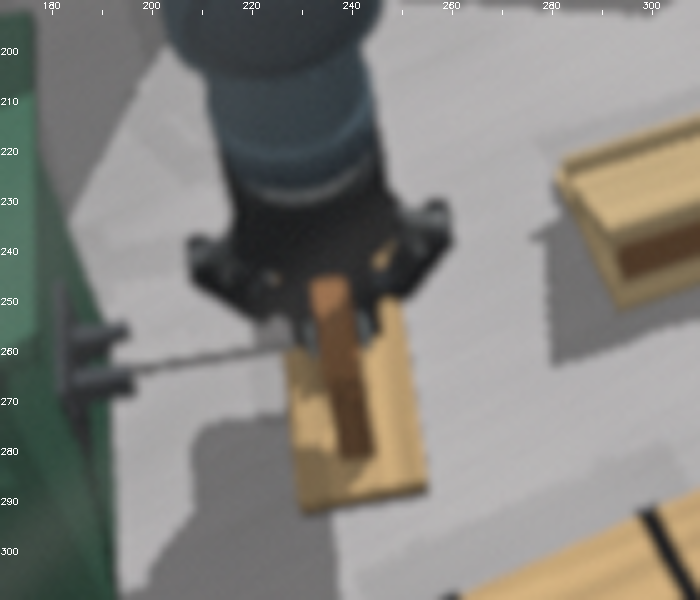

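carry_out --plan '[-0.1,0.2,-1.5,0,0,0,-0.1,0.2,-3,0,0,0,-0.1,0.2,-4.5,0,0,0,-0.1,0.2,-4.5,0,0,0,-0.1,0.2,-4.5,0,0,0]'

```text
clock: 16.7
tool_pos: [0.5742, -0.1469, 0.1751]
tool_rot: [[0.927, 0.003, 0.375], [-0.375, -0.0, 0.927], [0.003, -1.0, 0.001]]
wrist_force: [1.0, 1.2, -3.5]
finger_gap: 0.0194
```

```bash
python3 - <<'E'
from h import *
s=st();print(pan(s["tool_pos"]))
rel(tcpfor(-.104,.143,-.032),RH)
w=snap("wrist","16");crop(w,0,0,560,420,1.4,"w16")
E
```

```text
t 16.7 p [ 0.5742 -0.1469  0.1751] q [-3.580e-01  4.340e-01 -0.000e+00  1.134e+00  1.000e-03  2.700e-02] F [ 1.   1.2 -3.5] gap 0.0194
[[0.927, 0.003, 0.375], [-0.375, -0.0, 0.927], [0.003, -1.0, 0.001]]
[-0.03236178 -0.10520751  0.17508522]
rel cm/rad [-0.05  3.21 -0.13] [-0.001 -0.004  0.003] ang 0.3
```

View pics/w16.png

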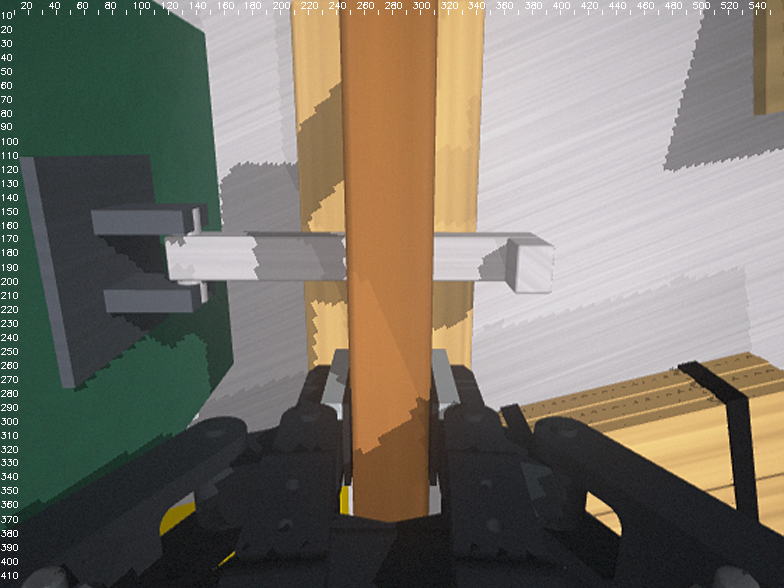

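carry_out --plan '[0,1,0,0,0,0,0,2,0,0,0,0,0,3,0,0,0,0,0,3.3,0,0,0,0,0,3.3,0,0,0,0]'

```text
clock: 17.25
tool_pos: [0.5736, -0.146, 0.1408]
tool_rot: [[0.927, 0.001, 0.375], [-0.375, 0.001, 0.927], [0.0, -1.0, 0.001]]
wrist_force: [0.4, -0.0, -2.6]
finger_gap: 0.0192
```

carry_out --plan '[0,0.2,0,0,0,0,0,0.3,0,0,0,0,0,0.3,0,0,0,0]'

```text
clock: 17.55
tool_pos: [0.5737, -0.146, 0.1379]
tool_rot: [[0.927, 0.001, 0.375], [-0.375, 0.001, 0.927], [0.001, -1.0, 0.001]]
wrist_force: [-0.9, -0.3, -3.7]
finger_gap: 0.0195
```

carry_out --plan '[0,0.2,0,0,0,0,0,0.3,0,0,0,0,0,0.3,0,0,0,0]'

```text
clock: 17.85
tool_pos: [0.5739, -0.1461, 0.135]
tool_rot: [[0.927, 0.001, 0.375], [-0.375, 0.0, 0.927], [0.001, -1.0, 0.001]]
wrist_force: [0.3, 1.6, -2.8]
finger_gap: 0.0189
```

carry_out --plan '[0,0.2,0,0,0,0,0,0.2,0,0,0,0]'

```text
clock: 18.05
tool_pos: [0.574, -0.1461, 0.1347]
tool_rot: [[0.927, 0.002, 0.375], [-0.375, -0.0, 0.927], [0.002, -1.0, 0.001]]
wrist_force: [-3.2, 0.8, 6.1]
finger_gap: 0.0188
```

```bash
python3 - <<'E'
from h import *
s=st();print(pan(s["tool_pos"]))
w=snap("wrist","17");crop(w,0,0,560,420,1.4,"w17")
E
```

```text
t 18.05 p [ 0.574  -0.1461  0.1347] q [-3.570e-01  4.580e-01 -7.100e-02  1.039e+00  1.000e-03  2.700e-02] F [-3.2  0.8  6.1] gap 0.0188
[[0.927, 0.002, 0.375], [-0.375, -0.0, 0.927], [0.002, -1.0, 0.001]]
[-0.03191674 -0.10581498  0.13465612]
```

View pics/w17.png

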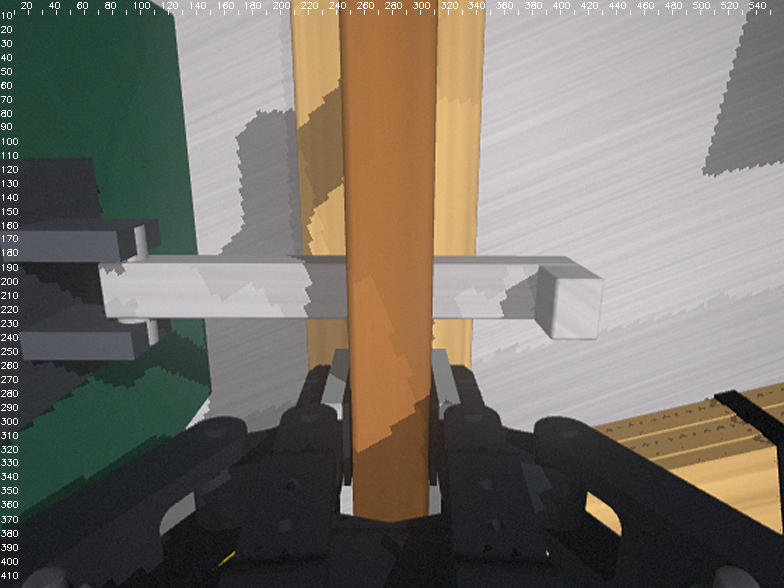

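```bash
python3 - <<'E'
from h import *
from workcell import state
w=load("wrist17");s=state();R=s["tool_rot"]
for k in(-.022,-.026,-.030,-.034,-.038):
  X=s["tool_pos"]+k*R[:,0]; X[2]=.136; print(k,proj(w,X).round(1))
a=snap("scene","17");crop(a,170,210,290,310,6,"s17")
for z in (.0,):
  for x in (-.071,0,.071):
    X=s["tool_pos"]+(-.03+x)*R[:,0]; 
    for zz in(.136,.158): X[2]=zz; print(x,zz,proj(a,X).round(1))
E
```

```text
-0.022 [277.  227.5]
-0.026 [277.  217.7]
-0.03 [277.  207.7]
-0.034 [277.  197.5]
-0.038 [277.  187.2]
-0.071 0.136 [219.1 234.7]
-0.071 0.158 [218.  230.3]
0 0.136 [221.1 256.2]
0 0.158 [220. 252.]
0.071 0.136 [223.2 279.5]
0.071 0.158 [222.1 275.6]
```

View pics/s17.png

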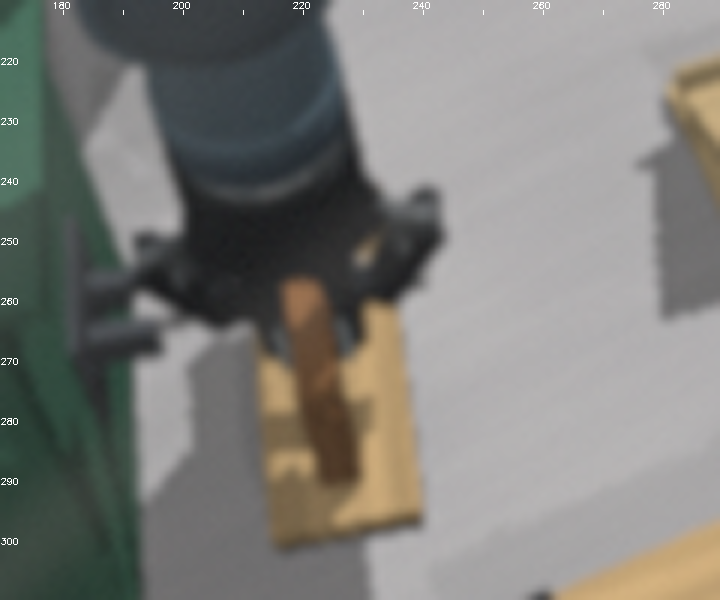

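```bash
python3 - <<'E'
from h import *
a=load("scene17")
for u,v,z in[(217,301,.05),(240,297,.05),(216.5,299,.07),(239.7,294.5,.07)]: print(u,v,pan(onplane(a,u,v,z)))
# bar end: top edge where face changes? handle end top face/side
for u,v,z in[(218,257,.158),(224,256,.158)]: print(pan(onplane(a,u,v,z)))
crop(a,205,250,250,310,12,"s17b")
E
```

```text
217 301 [-0.08945242 -0.0757321   0.05      ]
240 297 [-0.08911268 -0.13936991  0.05      ]
216.5 299 [-0.09281723 -0.07701264  0.07      ]
239.7 294.5 [-0.0910865  -0.14029246  0.07      ]
[-0.01621561 -0.09956834  0.158     ]
[-0.01606066 -0.11548654  0.158     ]
```

View pics/s17b.png

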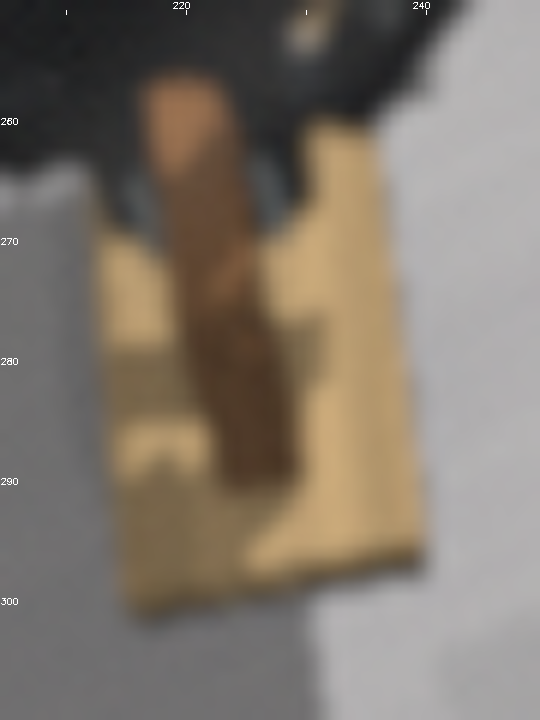

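carry_out --plan '[0,-0.1,0,0,0,0,0,-0.1,0,0,0,0]'

```text
clock: 18.35
tool_pos: [0.5743, -0.1462, 0.1359]
tool_rot: [[0.927, 0.003, 0.375], [-0.375, -0.0, 0.927], [0.003, -1.0, 0.001]]
wrist_force: [-0.3, 0.6, -3.8]
finger_gap: 0.0192
```

carry_out --hand 5 --plan '[0,0,0,0,0,0,0,0,0,0,0,0,0,0,0,0,0,0,0,0,0,0,0,0,0,0,0,0,0,0,0,0,0,0,0,0,0,0,0,0,0,0]'

```text
clock: 19.05
tool_pos: [0.5743, -0.1462, 0.1359]
tool_rot: [[0.927, 0.003, 0.375], [-0.375, -0.0, 0.927], [0.003, -1.0, 0.001]]
wrist_force: [-0.6, -0.3, 0.2]
finger_gap: 0.0499
```

```bash
python3 - <<'E'
from h import *
s=st();print(pan(s["tool_pos"]))
w=snap("wrist","18");crop(w,0,0,560,420,1.4,"w18")
E
```

```text
t 19.05 p [ 0.5743 -0.1462  0.1359] q [-3.570e-01  4.570e-01 -6.900e-02  1.041e+00  1.000e-03  2.700e-02] F [-0.6 -0.3  0.2] gap 0.0499
[[0.927, 0.003, 0.375], [-0.375, -0.0, 0.927], [0.003, -1.0, 0.001]]
[-0.03221188 -0.1058298   0.1359389 ]
```

View pics/w18.png

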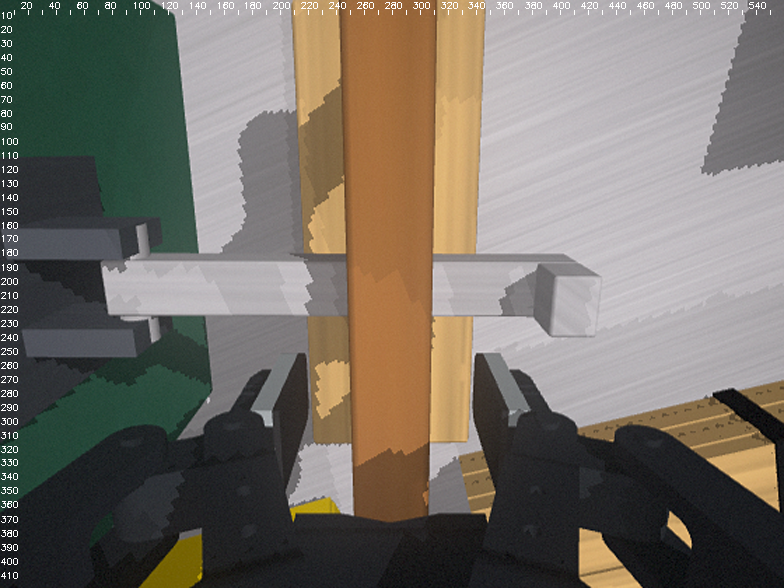

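carry_out --plan '[0,-1,0,0,0,0,0,-3,0,0,0,0,0,-6,0,0,0,0,0,-9,0,0,0,0,0,-12,2,0,0,0,0,-15,6,0,0,0,0,-16,10,0,0,0,0,-17,15,0,0,0,0,-17,18,0,0,0,0,-17,18,0,0,0]'

```text
clock: 20.1
tool_pos: [0.6423, 0.0248, 0.3068]
tool_rot: [[0.929, 0.005, 0.37], [-0.37, 0.001, 0.929], [0.004, -1.0, 0.003]]
wrist_force: [0.1, 0.1, 0.1]
finger_gap: 0.05
```

```bash
python3 - <<'E'
from h import *
s=st()
w=snap("wrist","19");crop(w,0,0,560,420,1.4,"w19")
a=snap("scene","19");crop(a,150,190,310,310,5,"s19")
b=snap("top","19");crop(b,0,0,560,420,1.4,"t19")
E
```

```text
t 20.1 p [0.6423 0.0248 0.3068] q [-6.100e-02  5.300e-01  4.920e-01  1.528e+00  1.000e-03  3.180e-01] F [0.1 0.1 0.1] gap 0.05
[[0.929, 0.005, 0.37], [-0.37, 0.001, 0.929], [0.004, -1.0, 0.003]]
```

View pics/w19.png

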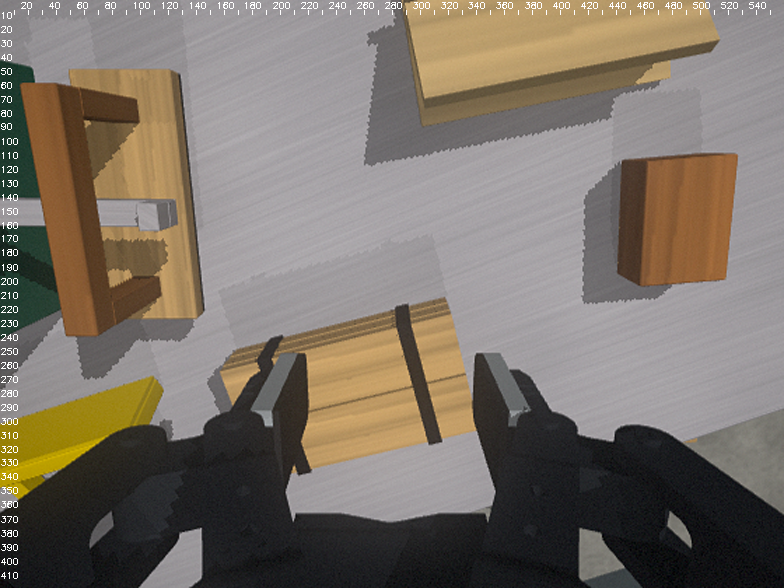

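View pics/s19.png

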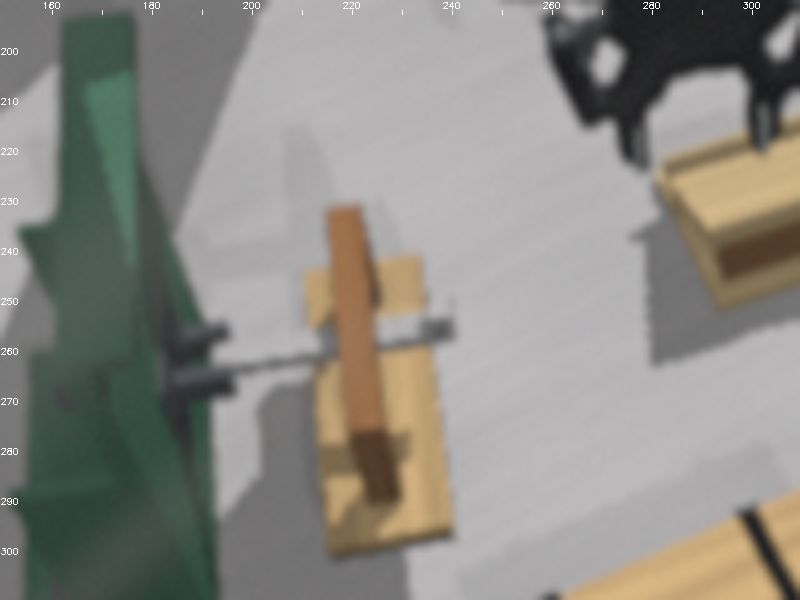

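View pics/t19.png

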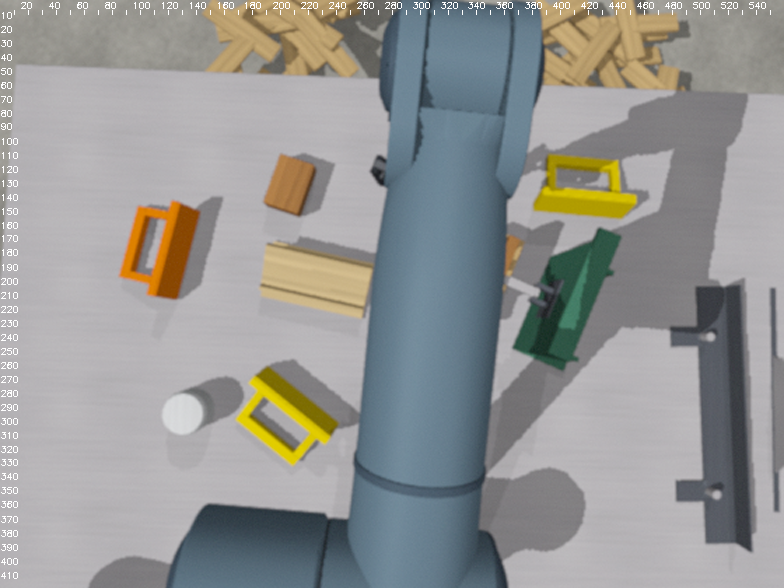

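carry_out --plan '[0,0,4,0,0,0,0,0,8,0,0,0,-4,0,12,0,0,0,-6,0,14,0,0,0,-6,0,14,0,0,0,-6,0,14,0,0,0,-6,0,14,0,0,0,-6,0,14,0,0,0,-6,0,14,0,0,0,-6,0,14,0,0,0]'

```text
clock: 21.25
tool_pos: [0.6381, 0.1717, 0.3062]
tool_rot: [[0.927, 0.003, 0.376], [-0.376, -0.001, 0.927], [0.003, -1.0, 0.0]]
wrist_force: [-0.1, -0.2, 0.4]
finger_gap: 0.0499
```

```bash
python3 - <<'E'
from h import *
s=st()
o=load("scene19")
a=snap("scene","20");b=snap("top","20");crop(b,300,130,460,270,5,"t20");crop(a,150,190,310,310,5,"s20")
d=np.abs(a["pixels"][225:305,195:245].astype(int)-o["pixels"][225:305,195:245]).max(2);print("diff",d.mean(),(d>25).sum())
t0=load("top1")
for n,(u0,v0,u1,v1) in dict(slats=(280,90,362,150),offcut=(188,108,228,156),tin=(112,278,152,312)).items():
  d=np.abs(b["pixels"][v0:v1,u0:u1].astype(int)-t0["pixels"][v0:v1,u0:u1]).max(2);print(n,d.mean())
  s0=load("scene1")
# bar ends, level
for th in(1.571,1.53):
  X=hookpt(th,.125)-.006*PZ; print(proj(a,X).round(1))
E
```

```text
t 21.25 p [0.6381 0.1717 0.3062] q [ 1.680e-01  5.800e-01  5.740e-01  1.563e+00 -1.000e-03  5.530e-01] F [-0.1 -0.2  0.4] gap 0.0499
[[0.927, 0.003, 0.376], [-0.376, -0.001, 0.927], [0.003, -1.0, 0.0]]
diff 2.76225 0
slats 21.057723577235773
offcut 64.13854166666667
tin 31.522058823529413
[239.4 255. ]
[239.2 254.1]
```

View pics/t20.png

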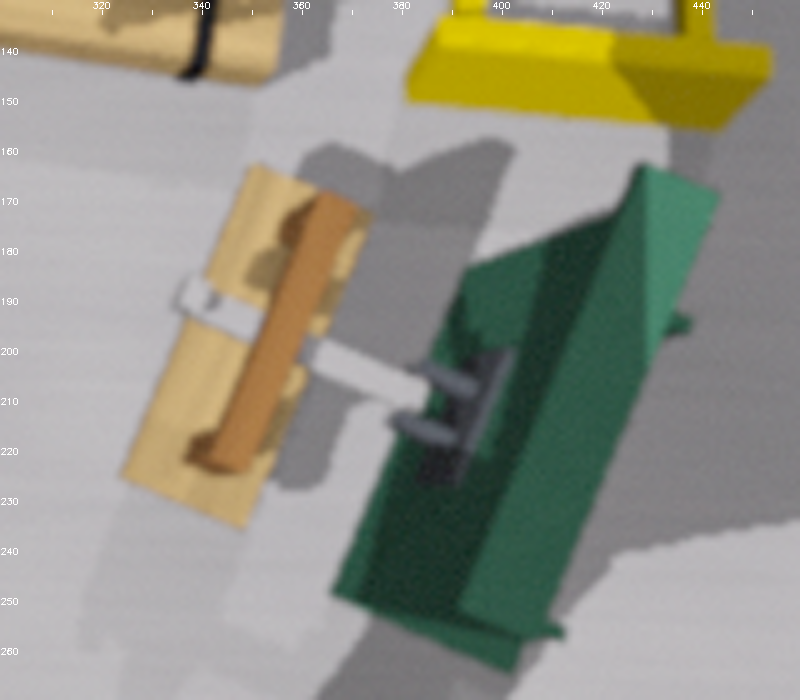

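View pics/s20.png

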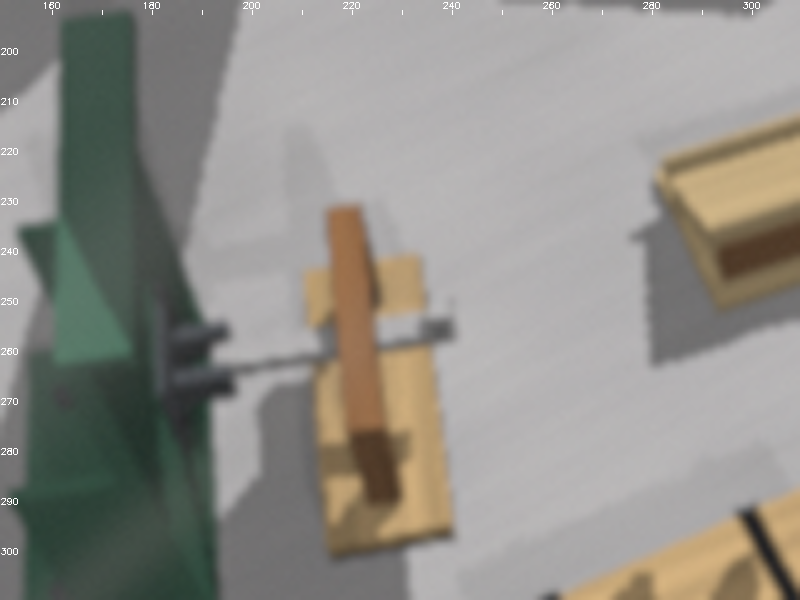

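```bash
python3 - <<'E'
from h import *
a=load("scene20");b=load("top20");a0=load("scene1");b0=load("top1");b9=load("top19")
# bar top-face end centres: scene near (219,231) far (223.5,276); top near(346,221.5)... 
n=tri(a,(218.7,231.5),b,(344.5,222.5));f=tri(a,(223.3,276),b,(367.5,169.5))
print(pan(n[0]),n[1],pan(f[0]),f[1])
for nm,x,y,box in (("slats",a0,a,(240,285,335,358)),("offcut",a0,a,(345,235,390,280)),("tin",a0,a,(312,132,345,162)),("tin top",b0,b9,(112,278,152,312)),("offcut top",b0,b9,(188,108,228,156))):
  u0,v0,u1,v1=box
  p=[cv2.Canny(cv2.cvtColor(i["pixels"],cv2.COLOR_RGB2GRAY),60,150)[v0:v1,u0:u1].astype(np.float32) for i in(x,y)]
  s,r=cv2.phaseCorrelate(cv2.GaussianBlur(p[0],(5,5),0),cv2.GaussianBlur(p[1],(5,5),0)); print(nm,np.round(s,2),round(r,2))
E
```

```text
[ 0.06904572 -0.10762548  0.15170074] 0.0007232597132907912 [-0.07105425 -0.10716918  0.15162229] 0.0017638880780880344
slats [-0.33  0.6 ] 0.42
offcut [0.48 0.48] 0.99
tin [-11.15  -4.85] 0.06
tin top [0.19 1.4 ] 0.52
offcut top [ 0.14 -0.15] 0.9
```

```bash
python3 - <<'E'
from workcell import *
print(finish_job())
E
```

```text
the job is handed in; nothing more can be done
None
```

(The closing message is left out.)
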